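Sort blanks and finished tops, and stack the carry tray

TASK

Clear the counter by the tailstock: stand the two ash blanks in the deep lower tray, stack the shallow carry tray on top of it with its corner feet fully home inside the lower tray's corners, and have the two finished spinning tops in the carry tray, one on each side of its handle, standing on their crowns with the tips up. Set things down gently rather than dropping them, and leave the clay jar, the live centre and the brass ruler where they are.

Things in the scene. Friction and masses are not known exactly. Their poses are not given: they have to be found in the camera images.
- lower_tray: Deep plywood tray, fixed, empty, no handle: outside 240 (x) x 150 (y) x 70 mm high, walls and floor 6 mm, inside 228 x 138 mm. Origin: centre of underside, z up. Carry tray stacks on it either way round: its feet go inside these corners with 2.5 mm play, its floor rests on this rim (7 mm above standing blanks), its origin then 60 mm above this origin.
- carry_tray: Loose shallow plywood tray, 450 g, 240 (x) x 150 (y) mm. Origin: its centre at the level of the feet's undersides, z up. Above origin: floor top 16, rim 45 mm; walls 6 mm. A 12 mm board along y at x=0 parts two bays 108 x 138 mm, centred at x=+-60 mm; its middle 70 mm rises to 95 mm: the handle, pinch from above. Tapered corner feet, 14 mm wide, 10 mm long, at x=+-104.5, y=+-59.5 mm.
- blank_a: a roughed-out ash top blank standing on its flat end: a round cylinder 42 mm in diameter and 45 mm tall, with a thinner round chucking spigot on top, 22 mm in diameter and 12 mm tall (57 mm tall in all); pale wood, about 55 g. Origin at the centre of its underside, z up.
- blank_b: the other blank, the same: a roughed-out ash top blank standing on its flat end: a round cylinder 42 mm in diameter and 45 mm tall, with a thinner round chucking spigot on top, 22 mm in diameter and 12 mm tall (57 mm tall in all); pale wood, about 55 g. Origin at the centre of its underside, z up.
- top_a: a finished wooden spinning top standing upside down on its flat crown, steel tip up: pear-shaped, 72 mm tall, crown 30 mm across, widest 48 mm with an upright-sided band from 12 to 32 mm above its underside, then tapering to the thin tip; pale wood with two thin dark lines round the band; 60 g. Origin at the centre of its underside, z up.
- top_b: the other top, the same: a finished wooden spinning top standing upside down on its flat crown, steel tip up: pear-shaped, 72 mm tall, crown 30 mm across, widest 48 mm with an upright-sided band from 12 to 32 mm above its underside, then tapering to the thin tip; pale wood with two thin dark lines round the band; 60 g. Origin at the centre of its underside, z up.
- clay_jar: bystander, leave alone: squat open red clay jar, 82 mm in diameter, 70 mm tall. Origin at the centre of its underside.
- live_center: bystander, leave alone: steel live centre, 115 mm long, lying along y on a dark wood cradle 50 x 100 x 18 mm, 48 mm high in all. Origin at the centre of the cradle's underside.
- brass_ruler: bystander, leave alone: flat brass ruler 150 mm along its y, 25 mm along x, 3 mm thick. Origin at the centre of its underside.

How it is judged:
By the outcome, as a careful person would: the job done as asked, in the order asked, and still so for the second after the job is handed in, with the robot touching nothing.
It also fails if it takes over 131 s, if anything falls off the work surface, if the arm or the gripper's body presses on something with over 40 N, if the wrist force passes 120 N, or if a joint passes its speed limit or range.

ROBOT

A 7-joint arm with a two-finger parallel gripper is mounted at the origin on the work surface. World frame = base frame: x ahead of the robot, y to its left, z up, the work surface at z = 0. Lengths are in mm, angles in rad, forces in N, time in s.
With the tool pointing down it reaches from about 400 to 900 mm from the base axis. Payload 5.5 kg.
Tool frame: the origin (TCP) lies on the centre line of the jaws, within the pads' length; the fingertips stand 8 mm ahead of it and the grasp point (between the pads) lies 11 mm behind it (manip.tip_reach is the z of the fingertips in the tool frame, in mm); z points along the fingers, y is the line along which they close (so a half turn about z gives the same grasp; the last joint's range is limited). The gripper opens to 85 mm and grips with 20 to 120 N. Pads are 22 mm wide; open, the fingers measure 114 mm over their backs; the gripper's body (76 mm by 85 mm) begins 54 mm behind the grasp point. The pads swing forward as they close: fully open they stand 13 mm farther back than shut.
Start: joints at [-0.965, 0.501, -0.427, 1.55, 0.221, 1.138, -0.21], TCP at [218.444, 612.194, 239.31] pointing down, gripper open.
Joint ranges: [-2.88, 2.88], [-0.31, 2.03], [-1.54, 1.56], [0.2, 2.42], [-1.41, 4.55], [0.19, 2.02], [-2.57, 2.57]. Speed limits (rad/s): [2.57, 2.57, 3.14, 3.14, 3.14, 3.14, 3.14].

INTERFACE

Orientations are given as a 3x3 rotation matrix whose columns are the frame's x, y, z axes.
In Python, from rig import telemetry, vision, order, manip gives the robot as it stands.
- The arm moves only by the tool drive_tool, never from a script. Its argument "rows" is a list that holds one entry, the list of rows, each a list of 7 numbers: the shift along the world's x, y, z in cm, then the turn, a rotation vector about the world's x, y, z in degrees, then the opening, from 0 (shut) to 1 (fully open). A call has 1 to 5 rows; each row shifts and turns the commanded pose from where the row before left it; what a row does not reach is not made up. A row lasts 1/8 s, in which the tool goes at most 62.5 mm and 10.7 degrees, less where a joint would pass 70% of its speed; a pose out of reach is approached as far as the arm can. A call with a gripper value outside its range is refused whole. The fingers move at their own pace and stop on an object; "grip_force" is the grip in N (left out, the last holds). Time passes only in rows, so rows that do not move let the fingers close. It gives the time, the measured TCP pose, the force, the opening and the grip force at its end, in the units of the state.
- telemetry.get_state(): the state, without advancing time (a new reading comes with each control period).
- vision.read_camera(name): name is "scene" or "top"; returns the picture (480x640x3 uint8, blue, green, red); there is no depth.
- vision.camera_info(name): a dict with "fx", "fy", "cx", "cy" (pixels), "k1" (the pictures are not rectified: a ray, as slopes to the right and down, at radius r is drawn at 1 + k1 r^2 times it, then the intrinsics apply), "R" (3x3) and "t" (3): a world point X has camera coordinates R X + t. Camera axes: x right, y down, z forward; pixel columns grow to the right and rows downward; lengths in mm; the calibration is good to about 2 mm. A picture is of the moment at which its call begins. camera_info takes no time and is no camera call.
- order.hand_in(): hands the job in; it is judged then, once.
The state is a dict: "time_s": time; "q": joint angles; "dq": joint speeds; "effort": joint torques, N m; "ee_pos": TCP position; "tool_rot": TCP orientation; "ft_force": force on the tool from outside, world axes, zero at the start; "moment": the same for the moment, N m; "width": finger opening in mm; "grip_force": force on a finger pad.
Only numpy, scipy, OpenCV 4.12 (cv2) and the standard library are available. Lean on these libraries where they do the work, as an engineer would, in place of code of your own. Each camera call takes 0.05 s, during which the arm holds its last target. There are 200 camera calls.

## Working session

There is one attempt and no reset: what is moved stays moved. The work goes in short steps, Python scripts to look and compute and a tool call to move; the robot and the scene stay as the last step left them, time stands still between calls to the robot, and variables do not carry over. Pictures are saved under pics/ and viewed, at most 14 in all, crops included, and the job is handed in when it is done.

Besides the shell and the picture viewer there is one more tool, called after "Call:" by a JSON object that holds its "fn" and its "kwargs". drive_tool: Moves the arm, as the interface text tells. Its arguments: {"type":"object","properties":{"rows":{"type":"array","items":{"type":"array","items":{"type":"array","items":{"type":"number"}}}},"grip_force":{"type":"number"}},"required":["rows"]}

```bash
ls; mkdir -p pics; python3 - <<'E'
from rig import telemetry, vision, order, manip
import cv2
for n in("scene","top"):
    cv2.imwrite(f"pics/{n}0.png",vision.read_camera(n)); print(n,vision.camera_info(n))
s=telemetry.get_state(); print(s); print(manip.tip_reach)
E
```

```text
pics
scene {'fx': 511.3364947970338, 'fy': 511.3364947970338, 'cx': 319.89409353545676, 'cy': 237.27694506154344, 'k1': -0.035229017453113756, 'R': array([[-0.70716921,  0.70690469,  0.01405233],
       [ 0.58212384,  0.5933921 , -0.55589357],
       [-0.40130231, -0.38493062, -0.83113469]]), 't': array([ 390.55287683, -316.81028204, 1091.96613665])}
top {'fx': 546.165117804474, 'fy': 546.165117804474, 'cx': 315.51861833804077, 'cy': 244.68614180426093, 'k1': -0.10318241052183741, 'R': array([[-0.01429738, -0.99933172, -0.03364084],
       [-0.98930032,  0.01902318, -0.1446478 ],
       [ 0.14519109,  0.03121281, -0.98891117]]), 't': array([  28.34698451,  589.15007085, 1051.65285271])}
{'time_s': 0.1, 'q': array([-0.96480145,  0.50172856, -0.42680266,  1.55136035,  0.2207859 ,
        1.13830344, -0.21027291]), 'dq': array([-7.13399337e-05, -3.14327413e-03,  5.22905009e-04, -3.02717753e-03,
       -4.81156557e-04, -1.17955606e-03,  4.82910450e-04]), 'effort': array([-1.10938994e-02, -5.70815134e+01, -5.83808362e+00, -2.81745905e+01,
        1.06711808e-02,  5.55775317e-03,  3.16254773e-05]), 'ee_pos': array([218.30701451, 611.58663386, 238.37243222]), 'tool_rot': array([[-9.41841834e-01,  3.36055860e-01, -6.46657073e-04],
       [ 3.36056477e-01,  9.41840432e-01, -1.62659988e-03],
       [ 6.24193559e-05, -1.74931311e-03, -9.99998468e-01]]), 'ft_force': array([0.11521962, 0.44793554, 0.30810589]), 'moment': array([ 0.00264092,  0.01148589, -0.00401103]), 'grip_force': 0.0, 'width': 85.20607776425142}
8.0
```

View pics/top0.png

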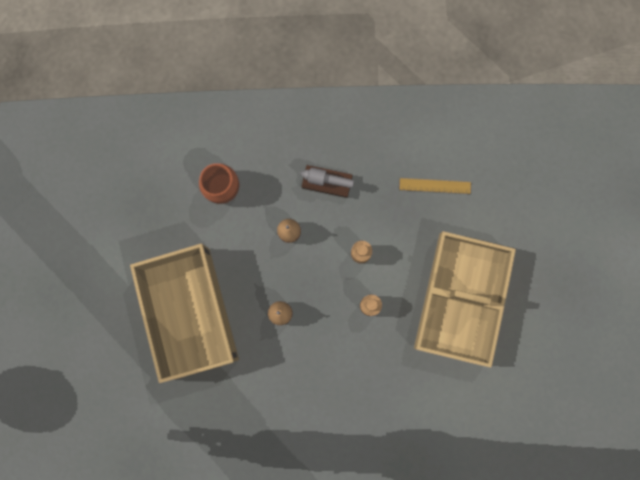

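View pics/scene0.png

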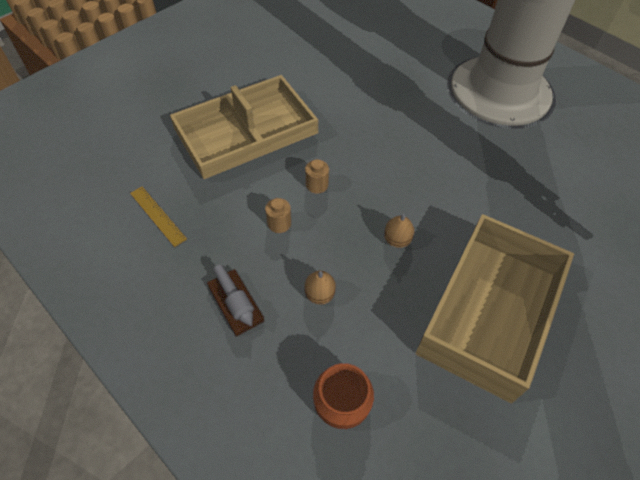

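The top view shows the lower tray at about (180,313), the carry tray at (467,298), the tops at (289,230) and (279,313), and the blanks at (361,251) and (371,305). I'll fit model silhouettes to colour masks in both cameras.

```bash
cat > fit.py <<'E'
import numpy as np, cv2
from scipy.optimize import minimize
from rig import vision
C={n:vision.camera_info(n) for n in("scene","top")}
def proj(n,X):
    c=C[n]; p=np.asarray(X)@c["R"].T+c["t"]; s=p[:,:2]/p[:,2:]
    s=s*(1+c["k1"]*(s**2).sum(1,keepdims=True)); return s*[c["fx"],c["fy"]]+[c["cx"],c["cy"]]
def unproj(n,uv,z):
    c=C[n]; s0=(np.array(uv)-[c["cx"],c["cy"]])/[c["fx"],c["fy"]]; s=s0.copy()
    for _ in range(20): s=s0/(1+c["k1"]*(s@s))
    d=c["R"].T@np.append(s,1); o=-c["R"].T@c["t"]; return (o+d*(z-o[2])/d[2])
def box(x0,x1,y0,y1,z0,z1): return np.array([[x,y,z] for x in(x0,x1) for y in(y0,y1) for z in(z0,z1)],float)
a=np.linspace(0,2*np.pi,40,endpoint=False)
def cone(*rz): return np.vstack([np.c_[r*np.cos(a),r*np.sin(a),0*a+z] for r,z in rz])
M={"lower":[box(-120,120,-75,75,0,70)],
"carry":[box(-120,120,-75,75,6,45),box(-6,6,-35,35,16,95)]+[box(sx*104.5-7,sx*104.5+7,sy*59.5-7,sy*59.5+7,0,10) for sx in(1,-1) for sy in(1,-1)],
"blank":[cone((21,0),(21,45)),cone((11,45),(11,57))],
"top":[cone((15,0),(24,12),(24,32)),cone((24,32),(4,62)),cone((2,60),(1.5,72))]}
S=8
def render(n,parts,p,roi,z0=0):
    x0,y0,w,h=roi; m=np.zeros((h*S,w*S),np.uint8); c,s=np.cos(p[2]),np.sin(p[2])
    R=np.array([[c,-s,0],[s,c,0],[0,0,1]])
    for q in parts:
        u=(proj(n,q@R.T+[p[0],p[1],z0])-[x0,y0]+.5)*S-.5
        cv2.fillConvexPoly(m,cv2.convexHull(np.round(u*16).astype(np.int32)),255,shift=4)
    return cv2.resize(m,(w,h),interpolation=cv2.INTER_AREA)/255.
def mask(img,k=1):
    f=img.astype(float); return np.clip((f[...,2]-f[...,0]-12)/14,0,1)  # wood: red well over blue
def fit(kind,p,imgs,z0=0,cams=("top","scene"),pad=14):
    rot=kind in("lower","carry"); p=np.array(p,float); res={}
    def roi(n):
        b=np.vstack([proj(n,np.vstack(M[kind])*1.0+[p[0],p[1],z0])]) if not rot else proj(n,np.vstack([[(q@np.array([[np.cos(p[2]),np.sin(p[2]),0],[-np.sin(p[2]),np.cos(p[2]),0],[0,0,1]]))+[p[0],p[1],z0]] for q in M[kind]]).reshape(-1,3)) if False else proj(n,np.vstack([q@np.array([[np.cos(p[2]),np.sin(p[2]),0],[-np.sin(p[2]),np.cos(p[2]),0],[0,0,1]])+[p[0],p[1],z0] for q in M[kind]]))
        lo=np.maximum(np.floor(b.min(0)).astype(int)-pad,0); hi=np.minimum(np.ceil(b.max(0)).astype(int)+pad,[640,480]); return (*lo,*(hi-lo))
    def solve(cams):
        rs=[(n,roi(n)) for n in cams]; ms=[mask(imgs[n])[r[1]:r[1]+r[3],r[0]:r[0]+r[2]] for n,r in rs]
        def cost(v):
            q=[v[0],v[1],v[2]/100 if rot else 0]
            return sum(np.abs(render(n,M[kind],q,r,z0)-m).sum() for (n,r),m in zip(rs,ms))
        v=np.array([p[0],p[1],p[2]*100])[:3 if rot else 2]
        for d in (8,2):
            sim=np.vstack([v]+[v+d*e for e in np.eye(len(v))])
            o=minimize(cost,v,method="Nelder-Mead",options=dict(initial_simplex=sim,xatol=.02,fatol=.02)); v=o.x
        return v,o.fun
    return [solve(c) for c in [[n] for n in cams]+([list(cams)] if len(cams)>1 else [])]
E
cat > m0.py <<'E'
from fit import *
imgs={n:cv2.imread(f"pics/{n}0.png") for n in C}
g={"lower":("lower",(181,313),70),"carry":("carry",(466,298),45),"b1":("blank",(361,251),50),"b2":("blank",(371,305),50),"t1":("top",(289,230),40),"t2":("top",(279,313),40)}
u=lambda n,uv,z:unproj(n,uv,z)[:2]
d=u("top",(204,246),70)-u("top",(232,361),70); yl=np.arctan2(d[1],d[0])
d=u("top",(442,235),45)-u("top",(418,349),45); yc=np.arctan2(d[1],d[0])
vis={n:imgs[n].copy() for n in C}
for k,(kind,uv,z) in g.items():
    p=[*u("top",uv,z),{"lower":yl,"carry":yc}.get(k,0)]
    for lab,(v,f) in zip(("top","scene","both"),fit(kind,p,imgs)): print(k,lab,np.round(v,2),round(f,1))
    q=[v[0],v[1],v[2]/100 if len(v)>2 else 0]
    for n in C:
        m=(render(n,M[kind],q,(0,0,640,480))>.5).astype(np.uint8)
        cv2.drawContours(vis[n],cv2.findContours(m,0,1)[0],-1,(0,255,0),1)
o=np.vstack([cv2.resize(vis["top"][220:390,120:520],(800,340)),])
o2=cv2.resize(vis["scene"][70:410,110:580],(360,260)); 
cv2.imwrite("pics/fit0.png",np.vstack([o,np.hstack([o2,cv2.resize((mask(imgs["scene"])*255).astype(np.uint8)[70:410,110:580],(440,260))[...,None].repeat(3,2)])]))
for k,uv in {"jar":(219,183),"live":(327,181),"ruler":(435,186)}.items(): print(k,u("top",uv,30))
E
python3 m0.py
```

```text
lower top [456.61 286.16  27.13] 269.0
lower scene [458.93 282.57  27.03] 630.9
lower both [458.81 283.37  26.89] 1237.6
carry top [ 475.4  -278.48  -25.48] 317.9
carry scene [ 477.25 -282.02  -26.12] 810.9
carry both [ 477.64 -280.77  -26.14] 1234.6
b1 top [576.92 -73.15] 15.4
b1 scene [577.68 -75.11] 37.4
b1 both [577.46 -74.59] 76.4
b2 top [468.2  -89.36] 27.0
b2 scene [469.56 -90.98] 24.6
b2 both [469.1  -90.43] 71.8
t1 top [623.78  74.68] 15.8
t1 scene [624.93  72.29] 49.8
t1 both [624.63  72.81] 112.3
t2 top [455.16  93.85] 10.2
t2 scene [456.42  91.08] 49.6
t2 both [456.04  91.85] 115.0
jar [725.41051851 218.45819877]
live [724.02332483  -6.74226122]
ruler [ 708.89428224 -229.00416176]
```

View pics/fit0.png

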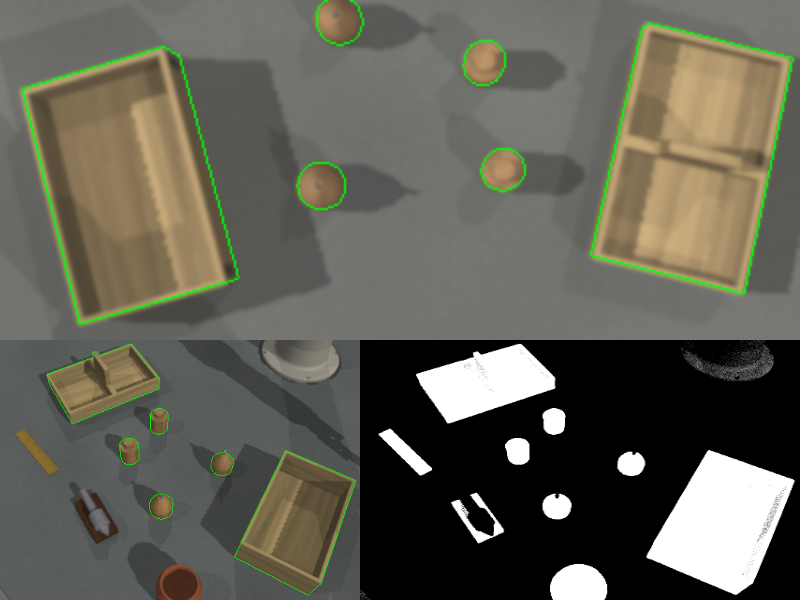

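The fits look right, with the outlines on the edges. The two cameras disagree by a steady 2–3 mm, so I'll average them. First move is to above blank 1 at (577.3, -74.1), closing along the lower tray's x axis (15.5°).

Call:
{"fn": "drive_tool", "kwargs": {"rows": [[[2.39, -4.57, -0.8, 0, 0, -3.65, 0.8], [2.39, -4.57, -0.8, 0, 0, -3.65, 0.8], [2.39, -4.57, -0.8, 0, 0, -3.65, 0.8], [2.39, -4.57, -0.8, 0, 0, -3.65, 0.8], [2.39, -4.57, -0.8, 0, 0, -3.65, 0.8]]], "grip_force": 40}}

```text
time_s: 0.72
ee_pos: [338.5, 381.9, 198.8]
tool_rot: [[-0.788, 0.616, -0.0], [0.616, 0.788, -0.0], [-0.0, -0.0, -1.0]]
ft_force: [0.8, 0.2, -1.1]
width: 68.3
grip_force: 0.0
```

Call:
{"fn": "drive_tool", "kwargs": {"rows": [[[2.39, -4.57, -0.8, 0, 0, -3.65, 0.8], [2.39, -4.57, -0.8, 0, 0, -3.65, 0.8], [2.39, -4.57, -0.8, 0, 0, -3.65, 0.8], [2.39, -4.57, -0.8, 0, 0, -3.65, 0.8], [2.39, -4.57, -0.8, 0, 0, -3.65, 0.8]]]}}

```text
time_s: 1.35
ee_pos: [457.9, 153.6, 159.0]
tool_rot: [[-0.556, 0.831, -0.0], [0.831, 0.556, 0.0], [0.0, 0.0, -1.0]]
ft_force: [-0.2, 0.7, 0.8]
width: 68.4
grip_force: 0.0
```

Call:
{"fn": "drive_tool", "kwargs": {"rows": [[[2.39, -4.57, -0.8, 0, 0, -3.65, 0.8], [2.39, -4.57, -0.8, 0, 0, -3.65, 0.8], [2.39, -4.57, -0.8, 0, 0, -3.65, 0.8], [2.39, -4.57, -0.8, 0, 0, -3.65, 0.8], [2.39, -4.57, -0.8, 0, 0, -3.65, 0.8]]]}}

```text
time_s: 1.98
ee_pos: [577.3, -74.7, 118.7]
tool_rot: [[-0.267, 0.964, -0.001], [0.964, 0.267, 0.0], [0.0, -0.0, -1.0]]
ft_force: [0.6, 0.8, 0.1]
width: 68.4
grip_force: 0.0
```

Call:
{"fn": "drive_tool", "kwargs": {"rows": [[[0, 0, 0, 0, 0, 0, 0.8], [0, 0, 0, 0, 0, 0, 0.8], [0, 0, 0, 0, 0, 0, 0.8]]]}}

```text
time_s: 2.35
ee_pos: [576.5, -71.5, 119.3]
tool_rot: [[-0.272, 0.962, -0.001], [0.962, 0.272, 0.001], [0.001, -0.0, -1.0]]
ft_force: [0.3, 0.1, -0.6]
width: 68.5
grip_force: 0.0
```

Call:
{"fn": "drive_tool", "kwargs": {"rows": [[[0.0, -0.05, -2.5, 0, 0, 0, 0.8], [0, -0.05, -2.5, 0, 0, 0, 0.8], [0, 0, -2.0, 0, 0, 0, 0.8], [0, 0, -1.8, 0, 0, 0, 0.8], [0, 0, -1.1, 0, 0, 0, 0.8]]]}}

```text
time_s: 2.98
ee_pos: [576.6, -73.9, 19.3]
tool_rot: [[-0.27, 0.963, -0.001], [0.963, 0.27, 0.0], [0.0, -0.001, -1.0]]
ft_force: [0.1, 0.6, -0.2]
width: 68.2
grip_force: 0.0
```

Call:
{"fn": "drive_tool", "kwargs": {"rows": [[[0, 0, 0, 0, 0, 0, 0.8], [0, 0, 0, 0, 0, 0, 0.6], [0, 0, 0, 0, 0, 0, 0.4], [0, 0, 0, 0, 0, 0, 0.4], [0, 0, 0, 0, 0, 0, 0.4]]]}}

```text
time_s: 3.6
ee_pos: [577.9, -74.4, 21.3]
tool_rot: [[-0.269, 0.963, 0.002], [0.963, 0.269, -0.0], [-0.001, 0.002, -1.0]]
ft_force: [0.0, -0.3, 5.8]
width: 40.5
grip_force: 40.6
```

```bash
python3 - <<'E'
from rig import telemetry as t, vision
import cv2
for i in range(3):
    print(t.get_state()["ee_pos"])
im=vision.read_camera("scene"); cv2.imwrite("pics/s1.png",im); 
s=t.get_state();print(s["ee_pos"],s["width"],s["time_s"])
cv2.imwrite("pics/s1c.png",cv2.resize(im[100:300,180:480],None,fx=2.5,fy=2.5))
E
```

```text
[577.89169833 -74.44522718  21.28372448]
[577.89169833 -74.44522718  21.28372448]
[577.89169833 -74.44522718  21.28372448]
[577.90249484 -74.44474636  21.2805103 ] 40.063012420851216 3.65
```

View pics/s1c.png

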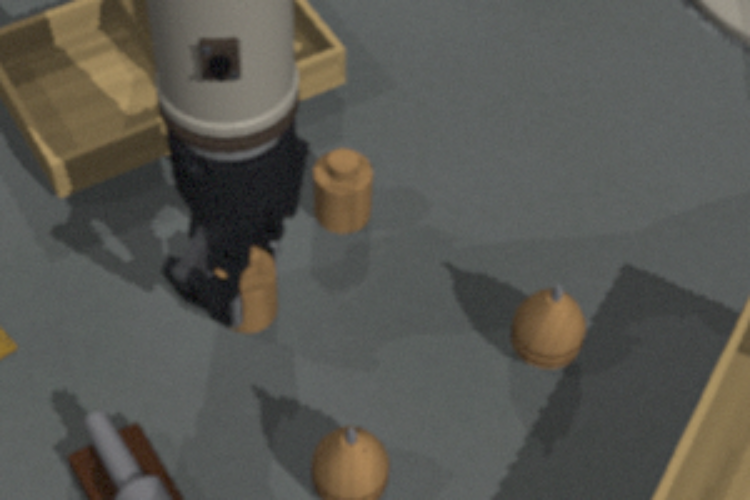

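Blank 1 is gripped, so I'll lift it and take it to the +x half of the lower tray.

Call:
{"fn": "drive_tool", "kwargs": {"rows": [[[0, 0, 2, 0, 0, 0, 0.4], [0, 0, 3, 0, 0, 0, 0.4], [0, 0, 3, 0, 0, 0, 0.4], [0, 0, 3, 0, 0, 0, 0.4], [0, 0, 1, 0, 0, 0, 0.4]]]}}

```text
time_s: 4.28
ee_pos: [578.2, -74.4, 143.1]
tool_rot: [[-0.269, 0.963, 0.004], [0.963, 0.269, -0.0], [-0.001, 0.004, -1.0]]
ft_force: [-0.4, -0.2, 0.1]
width: 40.4
grip_force: 40.5
```

Call:
{"fn": "drive_tool", "kwargs": {"rows": [[[-0.41, 2.33, 0, 0, 0, 0, 0.4], [-0.81, 4.67, 0, 0, 0, 0, 0.4], [-0.81, 4.67, 0, 0, 0, 0, 0.4], [-0.81, 4.67, 0, 0, 0, 0, 0.4], [-0.81, 4.67, 0, 0, 0, 0, 0.4]]]}}

```text
time_s: 4.9
ee_pos: [539.4, 137.0, 139.8]
tool_rot: [[-0.269, 0.963, -0.001], [0.963, 0.269, -0.0], [-0.0, -0.001, -1.0]]
ft_force: [1.7, 0.9, 0.3]
width: 40.0
grip_force: 40.5
```

Call:
{"fn": "drive_tool", "kwargs": {"rows": [[[-0.81, 4.67, 0, 0, 0, 0, 0.4], [-0.81, 4.67, 0, 0, 0, 0, 0.4], [-0.81, 4.67, 0, 0, 0, 0, 0.4], [-0.41, 2.33, 0, 0, 0, 0, 0.4], [0, 0, 0, 0, 0, 0, 0.4]]]}}

```text
time_s: 5.52
ee_pos: [510.3, 301.8, 139.7]
tool_rot: [[-0.274, 0.962, -0.002], [0.962, 0.274, 0.001], [0.001, -0.001, -1.0]]
ft_force: [0.2, -0.3, -0.5]
width: 40.2
grip_force: 40.5
```

Call:
{"fn": "drive_tool", "kwargs": {"rows": [[[0, 0, 0, 0, 0, 0, 0.4], [0, 0, 0, 0, 0, 0, 0.4]]]}}

```text
time_s: 5.78
ee_pos: [512.6, 297.1, 140.1]
tool_rot: [[-0.267, 0.964, -0.0], [0.964, 0.267, -0.001], [-0.001, -0.0, -1.0]]
ft_force: [0.7, 1.0, -0.7]
width: 40.1
grip_force: 40.5
```

```bash
python3 - <<'E'
from rig import telemetry as t, vision
import cv2, numpy as np
im=vision.read_camera("scene"); im2=vision.read_camera("top"); s=t.get_state();print(s["ee_pos"],s["width"],s["ft_force"])
a=cv2.resize(im[150:400,330:580],None,fx=1.6,fy=1.6);b=cv2.resize(im2[200:400,110:310],None,fx=2,fy=2)
cv2.imwrite("pics/s2.png",np.hstack([a,b]))
E
```

```text
[512.6027296  297.64839049 140.3075139 ] 40.17577997944131 [-0.40442212 -0.04901024 -0.92828913]
```

View pics/s2.png

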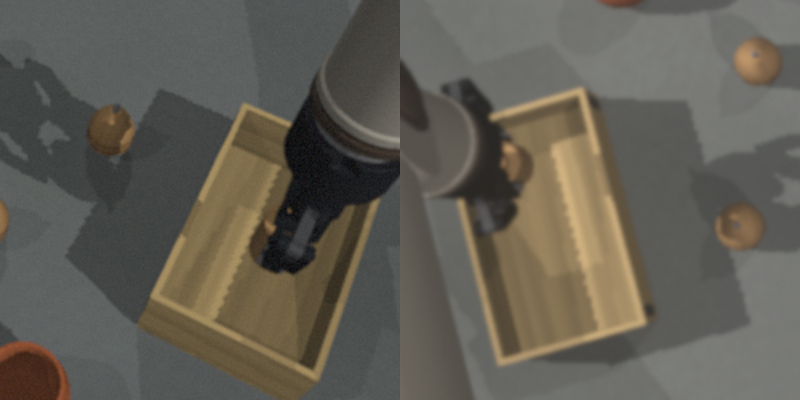

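The blank is held upright over the tray. Lowering it now.

Call:
{"fn": "drive_tool", "kwargs": {"rows": [[[0, 0.2, -2.5, 0, 0, 0, 0.4], [0, 0, -2.5, 0, 0, 0, 0.4], [0, 0, -2.5, 0, 0, 0, 0.4], [0, 0, -2, 0, 0, 0, 0.4], [0, 0, -1.2, 0, 0, 0, 0.4]]]}}

```text
time_s: 6.5
ee_pos: [511.8, 300.5, 32.2]
tool_rot: [[-0.268, 0.963, -0.001], [0.963, 0.268, -0.001], [-0.0, -0.001, -1.0]]
ft_force: [-0.8, -0.4, -0.6]
width: 40.0
grip_force: 40.5
```

Call:
{"fn": "drive_tool", "kwargs": {"rows": [[[0, 0, 0, 0, 0, 0, 0.4], [0, 0, -0.1, 0, 0, 0, 0.4], [0, 0, -0.1, 0, 0, 0, 0.4], [0, 0, -0.1, 0, 0, 0, 0.4], [0, 0, 0, 0, 0, 0, 0.4]]]}}

```text
time_s: 7.12
ee_pos: [512.1, 301.3, 30.5]
tool_rot: [[-0.269, 0.963, 0.0], [0.963, 0.269, 0.0], [0.0, 0.0, -1.0]]
ft_force: [-0.7, 0.2, -0.6]
width: 40.3
grip_force: 40.5
```

Call:
{"fn": "drive_tool", "kwargs": {"rows": [[[0, 0, -0.1, 0, 0, 0, 0.4], [0, 0, -0.1, 0, 0, 0, 0.4], [0, 0, -0.1, 0, 0, 0, 0.4], [0, 0, 0, 0, 0, 0, 0.4]]]}}

```text
time_s: 7.62
ee_pos: [512.1, 301.2, 27.3]
tool_rot: [[-0.269, 0.963, 0.0], [0.963, 0.269, 0.0], [0.0, 0.0, -1.0]]
ft_force: [-0.1, 0.1, 0.4]
width: 40.3
grip_force: 40.5
```

Call:
{"fn": "drive_tool", "kwargs": {"rows": [[[0, 0, -0.1, 0, 0, 0, 0.4], [0, 0, 0, 0, 0, 0, 0.4]]]}}

```text
time_s: 7.88
ee_pos: [512.0, 301.2, 27.3]
tool_rot: [[-0.269, 0.963, -0.0], [0.963, 0.269, -0.0], [-0.0, -0.0, -1.0]]
ft_force: [-2.9, -1.8, 7.6]
width: 40.0
grip_force: 41.4
```

Call:
{"fn": "drive_tool", "kwargs": {"rows": [[[0, 0, -0.1, 0, 0, 0, 0.4], [0, 0, 0, 0, 0, 0, 0.4]]]}}

```text
time_s: 8.12
ee_pos: [512.0, 301.2, 27.2]
tool_rot: [[-0.269, 0.963, -0.0], [0.963, 0.269, -0.0], [-0.0, -0.0, -1.0]]
ft_force: [-6.1, -2.7, 17.1]
width: 40.2
grip_force: 42.2
```

Contact came at 27.3 as predicted. I'll release, retreat and go on to blank 2.

Call:
{"fn": "drive_tool", "kwargs": {"rows": [[[0, 0, 0.2, 0, 0, 0, 0.45], [0, 0, 0, 0, 0, 0, 0.55], [0, 0, 0, 0, 0, 0, 0.66], [0, 0, 0, 0, 0, 0, 0.66], [0, 0, 1, 0, 0, 0, 0.66]]]}}

```text
time_s: 8.75
ee_pos: [511.3, 300.7, 36.7]
tool_rot: [[-0.269, 0.963, -0.002], [0.963, 0.269, -0.001], [-0.001, -0.002, -1.0]]
ft_force: [0.4, 0.2, 0.2]
width: 56.4
grip_force: 0.0
```

Call:
{"fn": "drive_tool", "kwargs": {"rows": [[[0, 0, 2, 0, 0, 0, 0.66], [0, 0, 3, 0, 0, 0, 0.66], [0, 0, 3, 0, 0, 0, 0.66], [0, 0, 2.1, 0, 0, 0, 0.7], [-0.43, -3.91, 0, 0, 0, 0, 0.8]]]}}

```text
time_s: 9.38
ee_pos: [509.4, 266.6, 142.6]
tool_rot: [[-0.274, 0.962, 0.006], [0.962, 0.274, 0.006], [0.004, 0.008, -1.0]]
ft_force: [0.4, -0.4, -1.3]
width: 68.4
grip_force: 0.0
```

Call:
{"fn": "drive_tool", "kwargs": {"rows": [[[-0.43, -3.91, 0, 0, 0, 0, 0.8], [-0.43, -3.91, 0, 0, 0, 0, 0.8], [-0.43, -3.91, 0, 0, 0, 0, 0.8], [-0.43, -3.91, 0, 0, 0, 0, 0.8], [-0.43, -3.91, 0, 0, 0, 0, 0.8]]]}}

```text
time_s: 10.0
ee_pos: [486.7, 65.5, 140.0]
tool_rot: [[-0.269, 0.963, 0.002], [0.963, 0.269, 0.001], [-0.0, 0.003, -1.0]]
ft_force: [-0.4, -0.3, -0.1]
width: 68.3
grip_force: 0.0
```

Call:
{"fn": "drive_tool", "kwargs": {"rows": [[[-0.43, -3.91, 0, 0, 0, 0, 0.8], [-0.43, -3.91, 0, 0, 0, 0, 0.8], [-0.43, -3.91, 0, 0, 0, 0, 0.8], [-0.43, -3.91, 0, 0, 0, 0, 0.8], [0, 0, 0, 0, 0, 0, 0.8]]]}}

```text
time_s: 10.62
ee_pos: [469.1, -93.5, 139.9]
tool_rot: [[-0.263, 0.965, 0.002], [0.965, 0.263, -0.001], [-0.002, 0.002, -1.0]]
ft_force: [0.6, 0.4, -0.5]
width: 68.5
grip_force: 0.0
```

Call:
{"fn": "drive_tool", "kwargs": {"rows": [[[0, 0, 0, 0, 0, 0, 0.8], [0, 0, 0, 0, 0, 0, 0.8], [0, 0, 0, 0, 0, 0, 0.8]]]}}

```text
time_s: 11.0
ee_pos: [469.3, -88.7, 138.5]
tool_rot: [[-0.271, 0.963, 0.0], [0.963, 0.271, 0.0], [0.0, 0.0, -1.0]]
ft_force: [0.2, -0.0, -0.2]
width: 68.4
grip_force: 0.0
```

```bash
python3 - <<'E'
from fit import *
from rig import telemetry as t
imgs={n:vision.read_camera(n) for n in C}; s=t.get_state();print(s["ee_pos"],s["width"],s["ft_force"])
for r in fit("blank",[469,-90,0],imgs): print(r)
a=cv2.resize(imgs["scene"][150:400,330:580],None,fx=1.6,fy=1.6);b=cv2.resize(imgs["top"][200:400,110:310],None,fx=2,fy=2)
cv2.imwrite("pics/s3.png",np.hstack([a,b]))
E
```

```text
[469.13472925 -89.0637706  138.31553343] 68.31216977036364 [-0.95813189 -0.60499405 -0.64250574]
(array([468.42848404, -84.03084287]), np.float64(1163.4815126050419))
(array([469.48235191, -91.0114741 ]), np.float64(25.841176470588238))
(array([469.53480371, -90.96231312]), np.float64(1208.4677871148458))
```

View pics/s3.png

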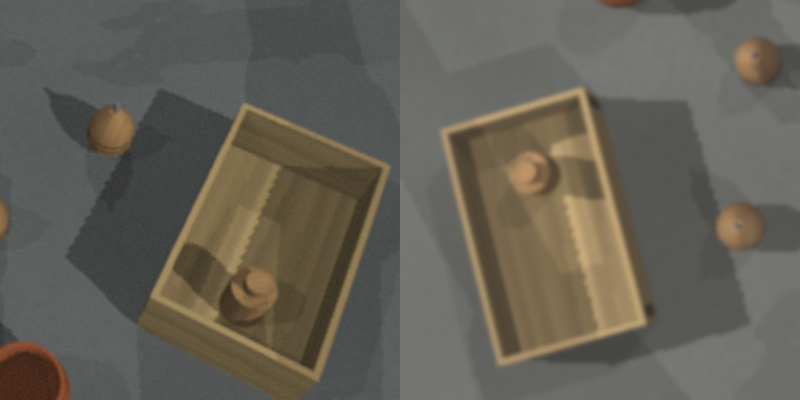

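Blank 1 stands upright in the tray (spigot centred in the top view). Now picking up blank 2.

Call:
{"fn": "drive_tool", "kwargs": {"rows": [[[0, -0.1, -2.5, 0, 0, 0, 0.8], [0, 0, -3, 0, 0, 0, 0.8], [0, 0, -3, 0, 0, 0, 0.8], [0, 0, -2.2, 0, 0, 0, 0.8], [0, 0, -1.1, 0, 0, 0, 0.8]]]}}

```text
time_s: 11.72
ee_pos: [468.3, -90.4, 19.1]
tool_rot: [[-0.27, 0.963, -0.002], [0.963, 0.27, 0.0], [0.001, -0.002, -1.0]]
ft_force: [0.4, -0.3, 0.2]
width: 68.4
grip_force: 0.0
```

Call:
{"fn": "drive_tool", "kwargs": {"rows": [[[0, 0, 0, 0, 0, 0, 0.8], [0, 0, 0, 0, 0, 0, 0.6], [0, 0, 0, 0, 0, 0, 0.4], [0, 0, 0, 0, 0, 0, 0.4], [0, 0, 0, 0, 0, 0, 0.4]]]}}

```text
time_s: 12.35
ee_pos: [470.0, -90.9, 21.4]
tool_rot: [[-0.269, 0.963, 0.002], [0.963, 0.269, -0.0], [-0.001, 0.002, -1.0]]
ft_force: [-0.7, -0.4, 6.4]
width: 40.2
grip_force: 40.3
```

Call:
{"fn": "drive_tool", "kwargs": {"rows": [[[0, 0, 2, 0, 0, 0, 0.4], [0, 0, 3, 0, 0, 0, 0.4], [0, 0, 3, 0, 0, 0, 0.4], [0, 0, 3, 0, 0, 0, 0.4], [0, 0, 1, 0, 0, 0, 0.4]]]}}

```text
time_s: 12.98
ee_pos: [470.2, -91.0, 142.2]
tool_rot: [[-0.269, 0.963, 0.004], [0.963, 0.269, -0.0], [-0.001, 0.003, -1.0]]
ft_force: [0.6, 0.2, -0.8]
width: 40.1
grip_force: 40.5
```

Call:
{"fn": "drive_tool", "kwargs": {"rows": [[[-0.39, 2.26, 0, 0, 0, 0, 0.4], [-0.78, 4.52, 0, 0, 0, 0, 0.4], [-0.78, 4.52, 0, 0, 0, 0, 0.4], [-0.78, 4.52, 0, 0, 0, 0, 0.4], [-0.78, 4.52, 0, 0, 0, 0, 0.4]]]}}

```text
time_s: 13.6
ee_pos: [433.0, 113.8, 139.7]
tool_rot: [[-0.269, 0.963, -0.001], [0.963, 0.269, -0.0], [0.0, -0.001, -1.0]]
ft_force: [1.0, 0.3, -0.4]
width: 40.1
grip_force: 40.5
```

Call:
{"fn": "drive_tool", "kwargs": {"rows": [[[-0.78, 4.52, 0, 0, 0, 0, 0.4], [-0.78, 4.52, 0, 0, 0, 0, 0.4], [-0.78, 4.52, 0, 0, 0, 0, 0.4], [-0.39, 2.26, 0, 0, 0, 0, 0.4], [0, 0, 0, 0, 0, 0, 0.4]]]}}

```text
time_s: 14.22
ee_pos: [405.4, 272.6, 139.5]
tool_rot: [[-0.273, 0.962, -0.001], [0.962, 0.273, 0.0], [0.001, -0.001, -1.0]]
ft_force: [0.0, -0.3, -0.2]
width: 40.2
grip_force: 40.5
```

Call:
{"fn": "drive_tool", "kwargs": {"rows": [[[0, 0, 0, 0, 0, 0, 0.4], [0, 0, 0, 0, 0, 0, 0.4], [0, 0, 0, 0, 0, 0, 0.4]]]}}

```text
time_s: 14.6
ee_pos: [407.0, 269.7, 140.3]
tool_rot: [[-0.267, 0.964, 0.0], [0.964, 0.267, -0.0], [-0.0, -0.0, -1.0]]
ft_force: [-0.3, -0.3, -0.5]
width: 40.1
grip_force: 40.5
```

Call:
{"fn": "drive_tool", "kwargs": {"rows": [[[0, 0.1, -2.5, 0, 0, 0, 0.4], [0, 0, -2.5, 0, 0, 0, 0.4], [0, 0, -2.5, 0, 0, 0, 0.4], [0, 0, -2, 0, 0, 0, 0.4], [0, 0, -1.2, 0, 0, 0, 0.4]]]}}

```text
time_s: 15.22
ee_pos: [406.5, 271.1, 32.4]
tool_rot: [[-0.268, 0.963, -0.001], [0.963, 0.268, -0.001], [-0.0, -0.001, -1.0]]
ft_force: [-0.2, -0.9, -0.7]
width: 40.4
grip_force: 40.5
```

Call:
{"fn": "drive_tool", "kwargs": {"rows": [[[0, 0, 0, 0, 0, 0, 0.4], [0, 0, 0, 0, 0, 0, 0.4]]]}}

```text
time_s: 15.48
ee_pos: [407.2, 272.0, 33.9]
tool_rot: [[-0.269, 0.963, 0.001], [0.963, 0.269, 0.001], [0.0, 0.001, -1.0]]
ft_force: [0.6, -0.6, -0.1]
width: 40.4
grip_force: 40.5
```

Contact should come at about 27.4.

Call:
{"fn": "drive_tool", "kwargs": {"rows": [[[0, 0, -0.15, 0, 0, 0, 0.4], [0, 0, -0.15, 0, 0, 0, 0.4], [0, 0, -0.15, 0, 0, 0, 0.4], [0, 0, -0.1, 0, 0, 0, 0.4], [0, 0, 0, 0, 0, 0, 0.4]]]}}

```text
time_s: 16.1
ee_pos: [406.5, 271.7, 27.7]
tool_rot: [[-0.269, 0.963, -0.0], [0.963, 0.269, -0.0], [-0.0, -0.0, -1.0]]
ft_force: [-0.3, -0.8, -0.5]
width: 40.4
grip_force: 40.5
```

Call:
{"fn": "drive_tool", "kwargs": {"rows": [[[0, 0, -0.1, 0, 0, 0, 0.4], [0, 0, 0, 0, 0, 0, 0.4]]]}}

```text
time_s: 16.35
ee_pos: [406.6, 271.8, 27.4]
tool_rot: [[-0.269, 0.963, 0.0], [0.963, 0.269, -0.0], [-0.0, 0.0, -1.0]]
ft_force: [-2.6, -1.4, 6.4]
width: 40.5
grip_force: 41.3
```

Call:
{"fn": "drive_tool", "kwargs": {"rows": [[[0, 0, -0.05, 0, 0, 0, 0.4], [0, 0, 0, 0, 0, 0, 0.4]]]}}

```text
time_s: 16.6
ee_pos: [406.6, 271.8, 27.4]
tool_rot: [[-0.269, 0.963, 0.0], [0.963, 0.269, -0.0], [-0.0, 0.0, -1.0]]
ft_force: [-3.4, -2.0, 12.4]
width: 40.3
grip_force: 41.8
```

Call:
{"fn": "drive_tool", "kwargs": {"rows": [[[0, 0, 0.15, 0, 0, 0, 0.45], [0, 0, 0, 0, 0, 0, 0.55], [0, 0, 0, 0, 0, 0, 0.66], [0, 0, 0, 0, 0, 0, 0.66], [0, 0, 1, 0, 0, 0, 0.66]]]}}

```text
time_s: 17.23
ee_pos: [405.9, 271.3, 37.4]
tool_rot: [[-0.269, 0.963, -0.002], [0.963, 0.269, -0.001], [-0.001, -0.002, -1.0]]
ft_force: [-0.2, 0.2, -0.0]
width: 56.2
grip_force: 0.0
```

Call:
{"fn": "drive_tool", "kwargs": {"rows": [[[0, 0, 3, 0, 0, 0, 0.66], [0, 0, 3, 0, 0, 0, 0.66], [0, 0, 4, 0, 0, 0, 0.6], [0.58, -4.6, 3, 0, 0, -2.52, 0.5], [0.58, -4.6, 0, 0, 0, -2.52, 0.5]]]}}

```text
time_s: 17.85
ee_pos: [420.2, 180.1, 171.1]
tool_rot: [[-0.184, 0.983, 0.006], [0.983, 0.184, 0.003], [0.002, 0.006, -1.0]]
ft_force: [0.6, 0.3, -0.3]
width: 42.7
grip_force: 0.0
```

Call:
{"fn": "drive_tool", "kwargs": {"rows": [[[0.58, -4.6, 0, 0, 0, -2.52, 0.5], [0.58, -4.6, 0, 0, 0, -2.52, 0.5], [0.58, -4.6, 0, 0, 0, -2.52, 0.5], [0.58, -4.6, 0, 0, 0, -2.52, 0.5], [0.58, -4.6, 0, 0, 0, -2.52, 0.5]]]}}

```text
time_s: 18.48
ee_pos: [447.4, -51.6, 168.6]
tool_rot: [[0.037, 0.999, 0.001], [0.999, -0.037, 0.0], [0.0, 0.001, -1.0]]
ft_force: [0.2, 0.1, -0.2]
width: 42.8
grip_force: 0.0
```

Call:
{"fn": "drive_tool", "kwargs": {"rows": [[[0.58, -4.6, 0, 0, 0, -2.52, 0.5], [0.58, -4.6, 0, 0, 0, -2.52, 0.5], [0.58, -4.6, 0, 0, 0, -2.52, 0.5], [0.58, -4.6, 0, 0, 0, -2.52, 0.5], [0.58, -4.6, 0, 0, 0, -2.52, 0.5]]]}}

```text
time_s: 19.1
ee_pos: [476.5, -281.4, 168.5]
tool_rot: [[0.254, 0.967, 0.001], [0.967, -0.254, 0.0], [0.001, 0.001, -1.0]]
ft_force: [0.6, 1.2, 0.2]
width: 42.8
grip_force: 0.0
```

Call:
{"fn": "drive_tool", "kwargs": {"rows": [[[0, 0, 0, 0, 0, 0, 0.5], [0, 0, 0, 0, 0, 0, 0.5], [0, 0, 0, 0, 0, 0, 0.5], [0, 0, 0, 0, 0, 0, 0.5]]]}}

```text
time_s: 19.6
ee_pos: [476.5, -278.9, 168.0]
tool_rot: [[0.251, 0.968, 0.0], [0.968, -0.251, 0.001], [0.001, 0.0, -1.0]]
ft_force: [-0.1, -0.1, -0.4]
width: 42.6
grip_force: 0.0
```

```bash
python3 - <<'E'
from fit import *
from rig import telemetry as t
imgs={n:vision.read_camera(n) for n in C}; s=t.get_state();print(s["ee_pos"],s["width"],s["ft_force"],s["tool_rot"],s["q"])
for r in fit("lower",[457.8,284.4,.27],imgs,pad=8): print(r)
a=cv2.resize(imgs["scene"][60:400,110:580],(430,311));b=cv2.resize(imgs["top"][200:400,110:310],(311,311))
cv2.imwrite("pics/s4.png",np.hstack([a,b]))
E
```

```text
[ 476.44627411 -279.36988541  167.92543313] 42.80290446965991 [ 0.85641829  0.53185787 -0.25607043] [[ 2.51229213e-01  9.67927608e-01  1.65175027e-04]
 [ 9.67927564e-01 -2.51229254e-01  3.05230696e-04]
 [ 3.36938016e-04  8.31945941e-05 -9.99999940e-01]] [ 0.25721874  0.38705578  0.27760026  1.88417144 -0.13415562  0.88824844
  0.34619469]
(array([456.85340912, 286.14685494,  26.88203128]), np.float64(280.3394957983194))
(array([458.98076939, 282.77076569,  26.91637582]), np.float64(458.6607843137255))
(array([458.69672447, 283.17282466,  26.76484213]), np.float64(1081.1862745098038))
```

View pics/s4.png

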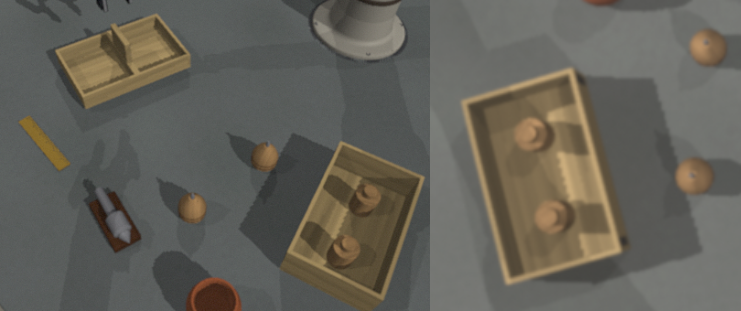

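Both blanks stand upright in the lower tray, and the gripper is above the handle. Descending to pinch it.

Call:
{"fn": "drive_tool", "kwargs": {"rows": [[[0, -0.05, -2.5, 0, 0, 0, 0.5], [0, 0, -2.5, 0, 0, 0, 0.5], [0, 0, -2.5, 0, 0, 0, 0.5], [0, 0, -1.5, 0, 0, 0, 0.5], [0, 0, -0.9, 0, 0, 0, 0.5]]], "grip_force": 70}}

```text
time_s: 20.32
ee_pos: [476.2, -280.5, 68.2]
tool_rot: [[0.252, 0.968, -0.0], [0.968, -0.252, 0.0], [0.0, -0.001, -1.0]]
ft_force: [0.2, -1.0, 0.3]
width: 42.7
grip_force: 0.0
```

Call:
{"fn": "drive_tool", "kwargs": {"rows": [[[0, 0, 0, 0, 0, 0, 0.4], [0, 0, 0, 0, 0, 0, 0.3], [0, 0, 0, 0, 0, 0, 0.2], [0, 0, 0, 0, 0, 0, 0.1], [0, 0, 0, 0, 0, 0, 0.0]]]}}

```text
time_s: 20.95
ee_pos: [476.8, -281.0, 69.7]
tool_rot: [[0.253, 0.967, 0.001], [0.967, -0.253, -0.0], [0.0, 0.002, -1.0]]
ft_force: [-1.0, 0.2, 4.9]
width: 11.3
grip_force: 68.3
```

Call:
{"fn": "drive_tool", "kwargs": {"rows": [[[0, 0, 0, 0, 0, 0, 0.0], [0, 0, 0, 0, 0, 0, 0.0], [0, 0, 0, 0, 0, 0, 0]]]}}

```text
time_s: 21.32
ee_pos: [476.8, -281.0, 69.7]
tool_rot: [[0.253, 0.967, 0.001], [0.967, -0.253, -0.0], [0.0, 0.001, -1.0]]
ft_force: [-1.1, 1.3, 6.9]
width: 10.6
grip_force: 68.3
```

Call:
{"fn": "drive_tool", "kwargs": {"rows": [[[0, 0, 0.5, 0, 0, 0, 0], [0, 0, 2, 0, 0, 0, 0], [0, 0, 3, 0, 0, 0, 0], [0, 0, 3.5, 0, 0, 0, 0], [0, 0, 3, 0, 0, 0, 0]]]}}

```text
time_s: 21.95
ee_pos: [475.5, -280.4, 189.3]
tool_rot: [[0.252, 0.968, -0.001], [0.968, -0.252, 0.0], [0.0, -0.001, -1.0]]
ft_force: [0.4, 0.2, -4.8]
width: 11.1
grip_force: 68.5
```

Call:
{"fn": "drive_tool", "kwargs": {"rows": [[[-0.06, 1.76, 0, 0, 0, 0.94, 0], [-0.12, 3.53, 0, 0, 0, 1.88, 0], [-0.12, 3.53, 0, 0, 0, 1.88, 0], [-0.12, 3.53, 0, 0, 0, 1.88, 0], [-0.12, 3.53, 0, 0, 0, 1.88, 0]]]}}

```text
time_s: 22.58
ee_pos: [468.7, -118.9, 186.6]
tool_rot: [[0.104, 0.995, -0.004], [0.995, -0.104, 0.001], [0.001, -0.004, -1.0]]
ft_force: [0.2, 0.1, -4.3]
width: 11.1
grip_force: 68.5
```

Call:
{"fn": "drive_tool", "kwargs": {"rows": [[[-0.12, 3.53, 0, 0, 0, 1.88, 0], [-0.12, 3.53, 0, 0, 0, 1.88, 0], [-0.12, 3.53, 0, 0, 0, 1.88, 0], [-0.12, 3.53, 0, 0, 0, 1.88, 0], [-0.12, 3.53, 0, 0, 0, 1.88, 0]]]}}

```text
time_s: 23.2
ee_pos: [462.2, 56.7, 186.7]
tool_rot: [[-0.06, 0.998, -0.004], [0.998, 0.06, -0.0], [0.0, -0.004, -1.0]]
ft_force: [0.1, 0.7, -4.9]
width: 11.1
grip_force: 68.5
```

Call:
{"fn": "drive_tool", "kwargs": {"rows": [[[-0.12, 3.53, 0, 0, 0, 1.88, 0], [-0.12, 3.53, 0, 0, 0, 1.88, 0], [-0.12, 3.53, 0, 0, 0, 1.88, 0], [-0.12, 3.53, 0, 0, 0, 1.88, 0], [-0.12, 3.53, 0, 0, 0, 1.88, 0]]]}}

```text
time_s: 23.82
ee_pos: [455.9, 232.4, 186.5]
tool_rot: [[-0.222, 0.975, -0.004], [0.975, 0.222, -0.001], [-0.0, -0.004, -1.0]]
ft_force: [0.5, 0.2, -4.7]
width: 11.3
grip_force: 68.5
```

Call:
{"fn": "drive_tool", "kwargs": {"rows": [[[-0.12, 3.53, 0, 0, 0, 1.88, 0], [-0.06, 1.76, 0, 0, 0, 0.94, 0], [0, 0, 0, 0, 0, 0, 0], [0, 0, 0, 0, 0, 0, 0], [0, 0, 0, 0, 0, 0, 0]]]}}

```text
time_s: 24.45
ee_pos: [457.4, 282.1, 188.6]
tool_rot: [[-0.264, 0.965, -0.0], [0.965, 0.264, -0.001], [-0.001, -0.0, -1.0]]
ft_force: [-0.7, 0.4, -5.1]
width: 11.3
grip_force: 68.5
```

Call:
{"fn": "drive_tool", "kwargs": {"rows": [[[0, 0, 0, 0, 0, 0, 0], [0, 0, 0, 0, 0, 0, 0], [0, 0, 0, 0, 0, 0, 0]]]}}

```text
time_s: 24.82
ee_pos: [457.1, 283.8, 188.9]
tool_rot: [[-0.266, 0.964, 0.0], [0.964, 0.266, 0.0], [0.0, 0.0, -1.0]]
ft_force: [0.2, -0.5, -3.2]
width: 11.4
grip_force: 68.5
```

```bash
python3 - <<'E'
from fit import *
from rig import telemetry as t
imgs={n:vision.read_camera(n) for n in C}; s=t.get_state();print(s["ee_pos"],s["width"],s["ft_force"],s["moment"],s["tool_rot"])
for n in C: cv2.imwrite(f"pics/{n}5.png",imgs[n])
q=[s["ee_pos"][0],s["ee_pos"][1],np.arctan2(s["tool_rot"][1,1],s["tool_rot"][0,1])]
vis={n:imgs[n].copy() for n in C}
for n in C:
    for part in M["carry"]:
        m=(render(n,[part],q,(0,0,640,480),s["ee_pos"][2]-69.7)>.5).astype(np.uint8)
        cv2.drawContours(vis[n],cv2.findContours(m,0,1)[0],-1,(0,255,0),1)
a=cv2.resize(vis["scene"][120:420,330:610],(420,450));b=cv2.resize(vis["top"][200:410,95:275],(380,443))
b=cv2.copyMakeBorder(b,0,7,0,0,0);cv2.imwrite("pics/s5.png",np.hstack([a,b]))
E
```

```text
[457.0908661  283.95938855 188.84952863] 10.685093801853235 [ 0.68148289 -0.39917907 -4.82432096] [ 0.00640408 -0.05735936 -0.02617402] [[-2.66337908e-01  9.63879718e-01  9.31831767e-05]
 [ 9.63879721e-01  2.66337903e-01  6.32161097e-05]
 [ 3.61145141e-05  1.06654221e-04 -9.99999994e-01]]
```

View pics/s5.png

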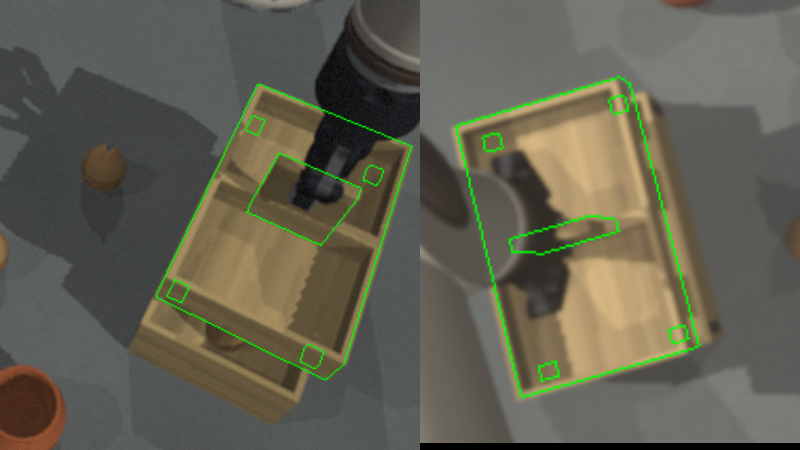

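The tray hangs level and its outline matches the model to about 1 px in both cameras. I'll check the offset numerically before lowering, leaving out the robot and lower-tray pixels.

```bash
python3 - <<'E'
from fit import *
imgs={n:cv2.imread(f"pics/{n}5.png") for n in C}; Z=188.85-69.7
low={"top":[456.7,286.15,.27],"scene":[458.95,282.7,.27]}; full=(0,0,640,480)
for n in C:
    W=render(n,M["lower"],low[n],full)<.01
    W=cv2.erode(W.astype(np.uint8),np.ones((3,3)))
    if n=="top": W[260:365,:170]=0; W[:,:120]=0
    else: W[:255,515:]=0
    r=(90,120,530,330); sl=np.s_[120:450,90:620]
    box_=(70,180,220,240) if n=="top" else (400,130,230,290); x,y,w,h=box_; W=W[y:y+h,x:x+w]; m=mask(imgs[n])[y:y+h,x:x+w]
    if n=="scene": m=m.copy()
    parts=M["carry"][:1]
    f=lambda v:(W*np.abs(render(n,parts,[v[0],v[1],v[2]/100],box_,Z)-m)).sum()
    v=np.array([457.1,284,26.95])
    for d in(4,2): o=minimize(f,v,method="Nelder-Mead",options=dict(initial_simplex=np.vstack([v]+[v+d*e for e in np.eye(3)]),xatol=.02,fatol=.02)); v=o.x
    print(n,v,o.fun,f([457.1,284,26.95]),"rel lower",v[:2]-low[n][:2])
E
```

```text
scene [455.23486644 285.05267281  27.3816575 ] 463.39159663865547 646.2616246498599 rel lower [-3.71513356  2.35267281]
top [456.15536365 289.27117211  27.28442939] 1601.9694677871148 1703.2574229691877 rel lower [-0.54463635  3.12117211]
```

The masked fit only sees some of the edges, so it is biased. The pre-grasp averages say the tray is about 1 mm off in x. I'll nudge it and descend to just above the rim, watching the force: home is TCP z≈129.7, and feet on the rim would be ≈139.7.

Call:
{"fn": "drive_tool", "kwargs": {"rows": [[[0.08, 0, -1.5, 0, 0, 0.1, 0], [0, 0, -1.5, 0, 0, 0, 0], [0, 0, -1.3, 0, 0, 0, 0], [0, 0, 0, 0, 0, 0, 0], [0, 0, 0, 0, 0, 0, 0]]]}}

```text
time_s: 25.55
ee_pos: [458.0, 284.1, 145.8]
tool_rot: [[-0.268, 0.963, 0.0], [0.963, 0.268, 0.0], [0.0, 0.0, -1.0]]
ft_force: [1.1, 0.7, -3.4]
width: 11.4
grip_force: 68.5
```

Call:
{"fn": "drive_tool", "kwargs": {"rows": [[[0, 0, 0, 0, 0, 0, 0], [0, 0, 0, 0, 0, 0, 0], [0, 0, 0, 0, 0, 0, 0]]]}}

```text
time_s: 25.92
ee_pos: [458.0, 284.1, 146.1]
tool_rot: [[-0.268, 0.963, 0.001], [0.963, 0.268, 0.0], [0.0, 0.001, -1.0]]
ft_force: [-0.1, -0.0, -4.5]
width: 11.1
grip_force: 68.5
```

```bash
python3 - <<'E'
from fit import *
from rig import telemetry as t
imgs={n:vision.read_camera(n) for n in C}; s=t.get_state();print(s["ee_pos"],s["ft_force"],np.arctan2(s["tool_rot"][1,1],s["tool_rot"][0,1]))
for n in C: cv2.imwrite(f"pics/{n}6.png",imgs[n])
a=cv2.resize(imgs["scene"][210:410,400:600],(400,400),interpolation=2);b=cv2.resize(imgs["top"][225:395,110:280],(400,400),interpolation=2)
cv2.imwrite("pics/s6.png",np.hstack([a,b]))
E
```

```text
[457.89643649 284.0400275  145.99568418] [-1.0352787  -0.00750151 -4.45480702] 0.2714501653226315
```

View pics/s6.png

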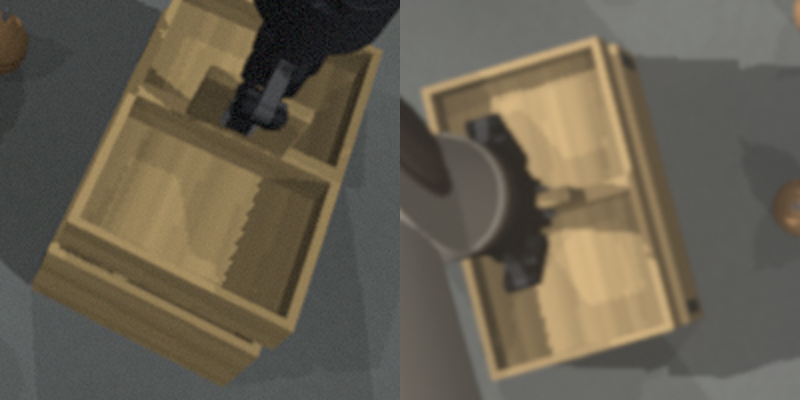

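Call:
{"fn": "drive_tool", "kwargs": {"rows": [[[0, 0, -0.25, 0, 0, 0, 0], [0, 0, -0.25, 0, 0, 0, 0], [0, 0, -0.15, 0, 0, 0, 0], [0, 0, 0, 0, 0, 0, 0]]]}}

```text
time_s: 26.52
ee_pos: [457.7, 283.9, 139.1]
tool_rot: [[-0.268, 0.963, -0.0], [0.963, 0.268, -0.0], [-0.0, -0.0, -1.0]]
ft_force: [0.5, 0.8, -4.0]
width: 10.8
grip_force: 68.5
```

Call:
{"fn": "drive_tool", "kwargs": {"rows": [[[0, 0, -0.1, 0, 0, 0, 0], [0, 0, -0.1, 0, 0, 0, 0], [0, 0, 0, 0, 0, 0, 0]]]}}

```text
time_s: 26.9
ee_pos: [457.8, 284.0, 137.2]
tool_rot: [[-0.268, 0.963, -0.0], [0.963, 0.268, -0.0], [-0.0, -0.0, -1.0]]
ft_force: [0.3, 0.0, -4.9]
width: 10.8
grip_force: 68.5
```

Call:
{"fn": "drive_tool", "kwargs": {"rows": [[[0, 0, -0.1, 0, 0, 0, 0], [0, 0, 0, 0, 0, 0, 0]]]}}

```text
time_s: 27.15
ee_pos: [457.8, 284.0, 136.2]
tool_rot: [[-0.268, 0.963, -0.0], [0.963, 0.268, -0.0], [0.0, -0.0, -1.0]]
ft_force: [0.2, -0.8, -4.9]
width: 11.7
grip_force: 68.5
```

The feet are 3.5 mm inside with no contact force. Continuing to home.

Call:
{"fn": "drive_tool", "kwargs": {"rows": [[[0, 0, -0.1, 0, 0, 0, 0], [0, 0, -0.1, 0, 0, 0, 0], [0, 0, 0, 0, 0, 0, 0]]]}}

```text
time_s: 27.52
ee_pos: [457.9, 283.9, 134.2]
tool_rot: [[-0.268, 0.963, -0.0], [0.963, 0.268, -0.0], [-0.0, -0.0, -1.0]]
ft_force: [0.3, 0.6, -4.5]
width: 11.2
grip_force: 68.6
```

Call:
{"fn": "drive_tool", "kwargs": {"rows": [[[0, 0, -0.1, 0, 0, 0, 0], [0, 0, -0.1, 0, 0, 0, 0], [0, 0, 0, 0, 0, 0, 0]]]}}

```text
time_s: 27.9
ee_pos: [457.9, 283.7, 132.2]
tool_rot: [[-0.268, 0.963, -0.0], [0.963, 0.268, -0.0], [-0.0, -0.0, -1.0]]
ft_force: [1.6, -1.0, -5.3]
width: 11.1
grip_force: 68.6
```

Call:
{"fn": "drive_tool", "kwargs": {"rows": [[[0, 0, -0.1, 0, 0, 0, 0], [0, 0, 0, 0, 0, 0, 0]]]}}

```text
time_s: 28.15
ee_pos: [457.9, 283.8, 131.2]
tool_rot: [[-0.268, 0.963, -0.0], [0.963, 0.268, -0.0], [-0.0, -0.0, -1.0]]
ft_force: [0.9, -1.0, -3.7]
width: 11.1
grip_force: 68.6
```

Call:
{"fn": "drive_tool", "kwargs": {"rows": [[[0, 0, -0.1, 0, 0, 0, 0], [0, 0, 0, 0, 0, 0, 0]]]}}

```text
time_s: 28.4
ee_pos: [457.9, 283.8, 130.2]
tool_rot: [[-0.268, 0.963, 0.0], [0.963, 0.268, -0.0], [-0.0, -0.0, -1.0]]
ft_force: [1.6, -1.8, -4.3]
width: 10.9
grip_force: 68.6
```

Call:
{"fn": "drive_tool", "kwargs": {"rows": [[[0, 0, -0.05, 0, 0, 0, 0], [0, 0, 0, 0, 0, 0, 0]]]}}

```text
time_s: 28.65
ee_pos: [457.9, 283.7, 129.8]
tool_rot: [[-0.268, 0.963, 0.0], [0.963, 0.268, -0.0], [-0.0, -0.0, -1.0]]
ft_force: [0.1, -3.2, -2.1]
width: 11.3
grip_force: 68.9
```

Call:
{"fn": "drive_tool", "kwargs": {"rows": [[[0, 0, -0.05, 0, 0, 0, 0], [0, 0, 0, 0, 0, 0, 0]]]}}

```text
time_s: 28.9
ee_pos: [457.9, 283.6, 129.7]
tool_rot: [[-0.268, 0.963, 0.0], [0.963, 0.268, -0.0], [-0.0, 0.0, -1.0]]
ft_force: [-0.4, -6.0, 3.3]
width: 11.4
grip_force: 69.7
```

Call:
{"fn": "drive_tool", "kwargs": {"rows": [[[0, 0, -0.05, 0, 0, 0, 0], [0, 0, 0, 0, 0, 0, 0]]]}}

```text
time_s: 29.15
ee_pos: [458.0, 283.6, 129.7]
tool_rot: [[-0.268, 0.963, 0.0], [0.963, 0.268, -0.0], [-0.0, 0.0, -1.0]]
ft_force: [-2.5, -6.3, 8.1]
width: 10.6
grip_force: 70.3
```

Home at 129.7, exactly as predicted. I'll release, rise and move over the top at (455.8, 92.5).

Call:
{"fn": "drive_tool", "kwargs": {"rows": [[[0, 0, 0.1, 0, 0, 0, 0.1], [0, 0, 0, 0, 0, 0, 0.25], [0, 0, 0, 0, 0, 0, 0.4], [0, 0, 0, 0, 0, 0, 0.5], [0, 0, 0, 0, 0, 0, 0.5]]], "grip_force": 30}}

```text
time_s: 29.78
ee_pos: [457.9, 284.4, 129.9]
tool_rot: [[-0.268, 0.963, 0.0], [0.963, 0.268, 0.0], [0.0, 0.0, -1.0]]
ft_force: [-0.5, 0.4, 0.2]
width: 42.7
grip_force: 0.0
```

Call:
{"fn": "drive_tool", "kwargs": {"rows": [[[0, 0, 1, 0, 0, 0, 0.5], [0, 0, 3, 0, 0, 0, 0.5], [0, 0, 3, 0, 0, 0, 0.6], [0, 0, 3, 0, 0, 0, 0.7], [-0.04, -3.82, 0, 0, 0, 0, 0.8]]]}}

```text
time_s: 30.4
ee_pos: [458.8, 249.6, 233.5]
tool_rot: [[-0.273, 0.962, 0.006], [0.962, 0.273, 0.005], [0.003, 0.007, -1.0]]
ft_force: [-0.0, -0.4, -0.2]
width: 68.2
grip_force: 0.0
```

Call:
{"fn": "drive_tool", "kwargs": {"rows": [[[-0.04, -3.82, 0, 0, 0, 0, 0.8], [-0.04, -3.82, 0, 0, 0, 0, 0.8], [-0.04, -3.82, 0, 0, 0, 0, 0.8], [-0.04, -3.82, 0, 0, 0, 0, 0.8], [0, 0, 0, 0, 0, 0, 0.8]]]}}

```text
time_s: 31.02
ee_pos: [456.0, 89.7, 230.6]
tool_rot: [[-0.263, 0.965, 0.001], [0.965, 0.263, -0.001], [-0.001, 0.001, -1.0]]
ft_force: [-0.2, 0.2, 0.5]
width: 68.0
grip_force: 0.0
```

Call:
{"fn": "drive_tool", "kwargs": {"rows": [[[0, 0, -2, 0, 0, 0, 0.8], [0, 0, -3, 0, 0, 0, 0.8], [0, 0, -3, 0, 0, 0, 0.8], [0, 0, -2, 0, 0, 0, 0.8], [0, 0, 0, 0, 0, 0, 0.8]]]}}

```text
time_s: 31.65
ee_pos: [454.8, 93.7, 128.9]
tool_rot: [[-0.269, 0.963, -0.003], [0.963, 0.269, -0.0], [0.001, -0.003, -1.0]]
ft_force: [0.5, 0.2, 0.7]
width: 68.3
grip_force: 0.0
```

Call:
{"fn": "drive_tool", "kwargs": {"rows": [[[0, 0, 0, 0, 0, 0, 0.8], [0, 0, 0, 0, 0, 0, 0.8], [0, 0, 0, 0, 0, 0, 0.8]]]}}

```text
time_s: 32.02
ee_pos: [456.4, 93.2, 130.6]
tool_rot: [[-0.268, 0.963, 0.002], [0.963, 0.268, 0.001], [0.0, 0.002, -1.0]]
ft_force: [0.1, -0.0, -0.2]
width: 68.3
grip_force: 0.0
```

```bash
python3 - <<'E'
from fit import *
from rig import telemetry as t
imgs={n:vision.read_camera(n) for n in C}; s=t.get_state();print(s["ee_pos"],s["ft_force"],np.arctan2(s["tool_rot"][1,1],s["tool_rot"][0,1]))
for r in fit("carry",[457.8,284.2,.27],imgs,z0=60,pad=1): print(r)
for r in fit("top",[624.3,73.5,0],imgs): print(r)
a=cv2.resize(imgs["scene"][150:410,340:600],(400,400),interpolation=2);b=cv2.resize(imgs["top"][225:395,110:300],(400,400),interpolation=2)
cv2.imwrite("pics/s7.png",np.hstack([a,b]))
E
```

```text
[456.14513994  93.06997934 130.30099252] [-0.95602838  0.27635452 -0.37005045] 0.27133723979052266
(array([456.3623171 , 288.73157437,  27.07243541]), np.float64(2284.59299719888))
(array([481.26476685, 290.25913529,  26.0698387 ]), np.float64(2024.795238095238))
(array([458.03404249, 285.2567101 ,  27.05354959]), np.float64(4767.53949579832))
(array([623.98499911,  74.65493518]), np.float64(15.662184873949581))
(array([624.91195044,  72.28279536]), np.float64(48.121008403361344))
(array([624.82697277,  72.71765709]), np.float64(112.08851540616247))
```

View pics/s7.png

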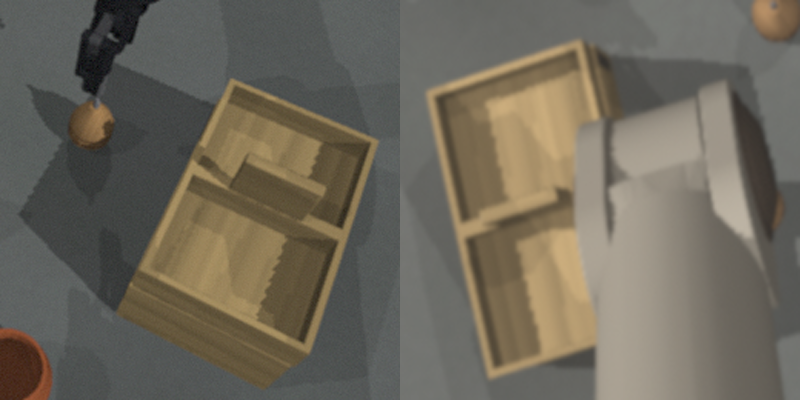

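The carry tray sits flush on the lower tray. Descending on this top.

Call:
{"fn": "drive_tool", "kwargs": {"rows": [[[0, 0, -2.5, 0, 0, 0, 0.8], [0, 0, -3, 0, 0, 0, 0.8], [0, 0, -3, 0, 0, 0, 0.8], [0, 0, -2.2, 0, 0, 0, 0.8], [0, 0, -1.1, 0, 0, 0, 0.8]]]}}

```text
time_s: 32.75
ee_pos: [455.3, 92.8, 10.8]
tool_rot: [[-0.268, 0.963, -0.001], [0.963, 0.268, -0.0], [0.0, -0.001, -1.0]]
ft_force: [-0.1, -0.0, 0.3]
width: 68.7
grip_force: 0.0
```

Call:
{"fn": "drive_tool", "kwargs": {"rows": [[[0, 0, 0, 0, 0, 0, 0.8], [0, 0, 0, 0, 0, 0, 0.65], [0, 0, 0, 0, 0, 0, 0.45], [0, 0, 0, 0, 0, 0, 0.45], [0, 0, 0, 0, 0, 0, 0.45]]]}}

```text
time_s: 33.38
ee_pos: [456.7, 93.2, 12.9]
tool_rot: [[-0.268, 0.963, 0.002], [0.963, 0.268, 0.001], [-0.0, 0.002, -1.0]]
ft_force: [-1.6, -1.3, 7.0]
width: 46.8
grip_force: 30.8
```

Call:
{"fn": "drive_tool", "kwargs": {"rows": [[[0, 0, 2, 0, 0, 0, 0.45], [0, 0, 3, 0, 0, 0, 0.45], [0, 0, 4, 0, 0, 0, 0.45], [0, 0, 4, 0, 0, 0, 0.45], [0, 0, 4, 0, 0, 0, 0.45]]]}}

```text
time_s: 34.0
ee_pos: [455.7, 93.0, 183.6]
tool_rot: [[-0.268, 0.963, 0.001], [0.963, 0.268, 0.0], [0.0, 0.001, -1.0]]
ft_force: [0.2, 0.0, -1.1]
width: 46.9
grip_force: 31.2
```

Call:
{"fn": "drive_tool", "kwargs": {"rows": [[[0, 0, 3, 0, 0, 0, 0.45], [0, 0, 0, 0, 0, 0, 0.45]]]}}

```text
time_s: 34.25
ee_pos: [457.7, 93.5, 214.6]
tool_rot: [[-0.268, 0.963, 0.006], [0.963, 0.268, 0.002], [-0.0, 0.006, -1.0]]
ft_force: [0.1, 0.5, -0.4]
width: 46.7
grip_force: 31.3
```

Call:
{"fn": "drive_tool", "kwargs": {"rows": [[[-1.16, 3.49, 0, 0, 0, 0, 0.45], [-1.16, 3.49, 0, 0, 0, 0, 0.45], [-1.16, 3.49, 0, 0, 0, 0, 0.45], [-1.16, 3.49, 0, 0, 0, 0, 0.45], [-1.16, 3.49, 0, 0, 0, 0, 0.45]]]}}

```text
time_s: 34.88
ee_pos: [396.7, 268.0, 210.7]
tool_rot: [[-0.268, 0.963, -0.001], [0.963, 0.268, -0.001], [-0.001, -0.002, -1.0]]
ft_force: [0.3, -0.0, -1.3]
width: 47.0
grip_force: 31.2
```

Call:
{"fn": "drive_tool", "kwargs": {"rows": [[[0, 0, 0, 0, 0, 0, 0.45], [0, 0, 0, 0, 0, 0, 0.45], [0, 0, 0, 0, 0, 0, 0.45], [0, 0, 0, 0, 0, 0, 0.45]]]}}

```text
time_s: 35.38
ee_pos: [398.2, 266.5, 211.7]
tool_rot: [[-0.266, 0.964, -0.0], [0.964, 0.266, -0.0], [-0.0, -0.0, -1.0]]
ft_force: [-0.8, 0.4, -0.2]
width: 47.1
grip_force: 31.2
```

Call:
{"fn": "drive_tool", "kwargs": {"rows": [[[0, 0, -2, 0, 0, 0, 0.45], [0, 0, -2.5, 0, 0, 0, 0.45], [0, 0, -2, 0, 0, 0, 0.45], [0, 0, 0, 0, 0, 0, 0.45], [0, 0, 0, 0, 0, 0, 0.45]]]}}

```text
time_s: 36.0
ee_pos: [398.4, 267.5, 147.5]
tool_rot: [[-0.268, 0.964, 0.001], [0.964, 0.268, 0.0], [0.0, 0.001, -1.0]]
ft_force: [0.1, 0.6, -0.7]
width: 46.9
grip_force: 31.2
```

```bash
python3 - <<'E'
from fit import *
from rig import telemetry as t
imgs={n:vision.read_camera(n) for n in C}; s=t.get_state();print(s["ee_pos"],s["ft_force"])
a=cv2.resize(imgs["scene"][150:410,340:600],(400,400),interpolation=2);b=cv2.resize(imgs["top"][225:395,110:300],(400,400),interpolation=2)
cv2.imwrite("pics/s8.png",np.hstack([a,b]))
E
```

```text
[398.64650906 267.84757362 147.84718737] [ 1.05389496 -1.16837426  0.15525648]
```

View pics/s8.png

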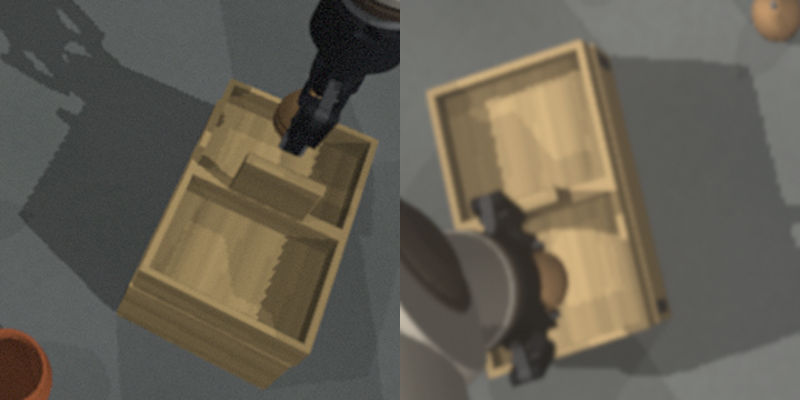

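The top hangs over the middle of the near bay, clear of the handle. Lowering it.

Call:
{"fn": "drive_tool", "kwargs": {"rows": [[[0, 0, -1.5, 0, 0, 0, 0.45], [0, 0, -1.5, 0, 0, 0, 0.45], [0, 0, -1.5, 0, 0, 0, 0.45], [0, 0, -0.8, 0, 0, 0, 0.45], [0, 0, 0, 0, 0, 0, 0.45]]]}}

```text
time_s: 36.72
ee_pos: [396.7, 266.8, 92.5]
tool_rot: [[-0.268, 0.963, -0.003], [0.963, 0.268, -0.002], [-0.001, -0.003, -1.0]]
ft_force: [-2.5, -1.6, -0.4]
width: 47.0
grip_force: 32.4
```

Call:
{"fn": "drive_tool", "kwargs": {"rows": [[[0, 0, -0.15, 0, 0, 0, 0.45], [0, 0, -0.15, 0, 0, 0, 0.45], [0, 0, -0.1, 0, 0, 0, 0.45], [0, 0, -0.05, 0, 0, 0, 0.45], [0, 0, 0, 0, 0, 0, 0.45]]]}}

```text
time_s: 37.35
ee_pos: [396.9, 267.4, 89.7]
tool_rot: [[-0.269, 0.963, -0.001], [0.963, 0.269, -0.0], [-0.0, -0.001, -1.0]]
ft_force: [-6.4, -1.9, 3.3]
width: 47.0
grip_force: 32.4
```

Call:
{"fn": "drive_tool", "kwargs": {"rows": [[[0, 0, -0.05, 0, 0, 0, 0.45], [0, 0, 0, 0, 0, 0, 0.45]]]}}

```text
time_s: 37.6
ee_pos: [396.8, 267.4, 89.1]
tool_rot: [[-0.269, 0.963, -0.001], [0.963, 0.269, -0.0], [-0.0, -0.001, -1.0]]
ft_force: [-6.3, -1.1, 2.5]
width: 46.8
grip_force: 32.4
```

The sideways force of about 6.5 N, pointing away from the handle, suggests the finger linkage is touching the handle. I'll lift and turn the tool 90° to close along the tray's y, which clears it.

Call:
{"fn": "drive_tool", "kwargs": {"rows": [[[0, 0, 1, 0, 0, 0, 0.45], [0, 0, 2, 0, 0, 0, 0.45], [0, 0, 3, 0, 0, 0, 0.45], [0, 0, 3, 0, 0, 0, 0.45], [0, 0, 0, 0, 0, 0, 0.45]]]}}

```text
time_s: 38.22
ee_pos: [400.8, 269.2, 182.4]
tool_rot: [[-0.268, 0.964, 0.007], [0.964, 0.268, 0.005], [0.003, 0.008, -1.0]]
ft_force: [0.6, -0.5, -1.3]
width: 46.7
grip_force: 32.4
```

```bash
python3 - <<'E'
from fit import *
from rig import telemetry as t
s=t.get_state();print(s["ee_pos"],s["ft_force"],s["q"])
im=vision.read_camera("scene"); print(t.get_state()["ft_force"])
cv2.imwrite("pics/s9.png",cv2.resize(im[150:410,340:600],(500,500),interpolation=2))
E
```

```text
[400.83045166 269.18787728 182.36984408] [ 0.6148649  -0.49659    -1.29663644] [-0.53298456  0.24326408 -0.13023779  2.03047801  0.0421027   0.86168585
 -0.4157269 ]
[ 0.28847866  0.93285889 -1.1008517 ]
```

View pics/s9.png

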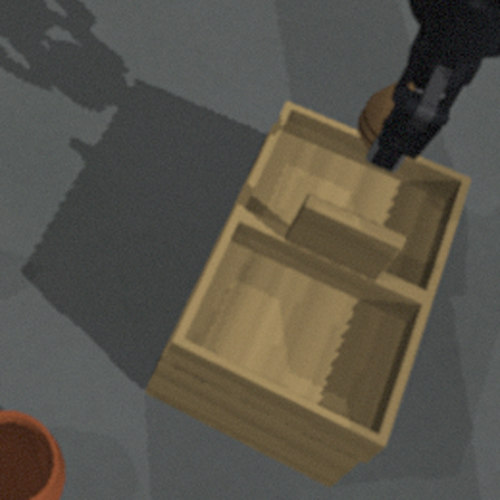

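The tray is still flush. Joint 7 has room for +90°.

Call:
{"fn": "drive_tool", "kwargs": {"rows": [[[0, 0, 0, 0, 0, 6, 0.45], [0, 0, 0, 0, 0, 9, 0.45], [0, 0, 0, 0, 0, 9, 0.45], [0, 0, 0, 0, 0, 9, 0.45], [0, 0, 0, 0, 0, 9, 0.45]]]}}

```text
time_s: 38.9
ee_pos: [397.7, 267.2, 178.0]
tool_rot: [[-0.847, 0.532, -0.001], [0.532, 0.847, -0.0], [0.0, -0.001, -1.0]]
ft_force: [-0.3, 0.5, -1.1]
width: 46.8
grip_force: 32.4
```

Call:
{"fn": "drive_tool", "kwargs": {"rows": [[[0, 0, 0, 0, 0, 9, 0.45], [0, 0, 0, 0, 0, 9, 0.45], [0, 0, 0, 0, 0, 9, 0.45], [0, 0, 0, 0, 0, 9, 0.45], [0, 0, 0, 0, 0, 8, 0.45]]]}}

```text
time_s: 39.52
ee_pos: [397.7, 267.2, 178.0]
tool_rot: [[-0.979, -0.205, -0.001], [-0.205, 0.979, -0.0], [0.001, -0.0, -1.0]]
ft_force: [0.3, -2.3, -0.5]
width: 46.7
grip_force: 32.4
```

Call:
{"fn": "drive_tool", "kwargs": {"rows": [[[0, 0, 0, 0, 0, 4, 0.45], [0, 0, 0, 0, 0, 0, 0.45], [0, 0, 0, 0, 0, 0, 0.45], [0, 0, 0, 0, 0, 0, 0.45]]]}}

```text
time_s: 40.02
ee_pos: [397.8, 267.5, 178.6]
tool_rot: [[-0.964, -0.267, -0.0], [-0.267, 0.964, -0.0], [0.0, -0.0, -1.0]]
ft_force: [0.7, 0.3, -0.6]
width: 46.9
grip_force: 32.4
```

Call:
{"fn": "drive_tool", "kwargs": {"rows": [[[0, 0, -1.5, 0, 0, 0, 0.45], [0, 0, -2.5, 0, 0, 0, 0.45], [0, 0, -2, 0, 0, 0, 0.45], [0, 0, -1.5, 0, 0, 0, 0.45], [0, 0, -0.9, 0, 0, 0, 0.45]]]}}

```text
time_s: 40.65
ee_pos: [397.4, 267.2, 93.6]
tool_rot: [[-0.963, -0.268, -0.001], [-0.268, 0.963, -0.001], [0.001, -0.0, -1.0]]
ft_force: [0.7, 0.1, -0.7]
width: 46.9
grip_force: 32.4
```

Call:
{"fn": "drive_tool", "kwargs": {"rows": [[[0, 0, 0, 0, 0, 0, 0.45], [0, 0, 0, 0, 0, 0, 0.45], [0, 0, 0, 0, 0, 0, 0.45]]]}}

```text
time_s: 41.02
ee_pos: [398.4, 267.8, 95.4]
tool_rot: [[-0.963, -0.268, 0.001], [-0.268, 0.963, 0.001], [-0.001, 0.0, -1.0]]
ft_force: [-0.5, 0.4, -0.4]
width: 46.5
grip_force: 32.4
```

Call:
{"fn": "drive_tool", "kwargs": {"rows": [[[0, 0, -0.15, 0, 0, 0, 0.45], [0, 0, -0.1, 0, 0, 0, 0.45], [0, 0, 0, 0, 0, 0, 0.45]]]}}

```text
time_s: 41.4
ee_pos: [397.8, 267.5, 92.3]
tool_rot: [[-0.963, -0.268, -0.0], [-0.268, 0.963, -0.0], [0.0, -0.0, -1.0]]
ft_force: [-0.6, -0.3, -1.1]
width: 47.0
grip_force: 32.4
```

No side force now. Going down in small steps to contact.

Call:
{"fn": "drive_tool", "kwargs": {"rows": [[[0, 0, -0.1, 0, 0, 0, 0.45], [0, 0, -0.1, 0, 0, 0, 0.45], [0, 0, -0.05, 0, 0, 0, 0.45], [0, 0, 0, 0, 0, 0, 0.45]]]}}

```text
time_s: 41.9
ee_pos: [397.8, 267.5, 89.7]
tool_rot: [[-0.963, -0.268, -0.0], [-0.268, 0.963, -0.0], [0.0, -0.0, -1.0]]
ft_force: [0.5, -0.1, -1.9]
width: 46.7
grip_force: 32.4
```

Call:
{"fn": "drive_tool", "kwargs": {"rows": [[[0, 0, -0.05, 0, 0, 0, 0.45], [0, 0, 0, 0, 0, 0, 0.45]]]}}

```text
time_s: 42.15
ee_pos: [397.8, 267.5, 89.3]
tool_rot: [[-0.963, -0.268, -0.0], [-0.268, 0.963, -0.0], [0.0, 0.0, -1.0]]
ft_force: [0.1, 0.3, -0.7]
width: 47.0
grip_force: 32.4
```

Call:
{"fn": "drive_tool", "kwargs": {"rows": [[[0, 0, -0.05, 0, 0, 0, 0.45], [0, 0, 0, 0, 0, 0, 0.45]]]}}

```text
time_s: 42.4
ee_pos: [397.9, 267.6, 89.0]
tool_rot: [[-0.963, -0.268, 0.0], [-0.268, 0.963, 0.0], [-0.0, 0.0, -1.0]]
ft_force: [-0.7, -0.5, 2.3]
width: 46.7
grip_force: 32.5
```

Call:
{"fn": "drive_tool", "kwargs": {"rows": [[[0, 0, -0.05, 0, 0, 0, 0.45], [0, 0, 0, 0, 0, 0, 0.45]]]}}

```text
time_s: 42.65
ee_pos: [398.0, 267.6, 88.9]
tool_rot: [[-0.963, -0.268, 0.0], [-0.268, 0.963, -0.0], [-0.0, -0.0, -1.0]]
ft_force: [-1.8, -1.9, 7.1]
width: 46.7
grip_force: 33.1
```

Call:
{"fn": "drive_tool", "kwargs": {"rows": [[[0, 0, 0.1, 0, 0, 0, 0.5], [0, 0, 0, 0, 0, 0, 0.6], [0, 0, 0, 0, 0, 0, 0.72], [0, 0, 0, 0, 0, 0, 0.72], [0, 0, 0.5, 0, 0, 0, 0.72]]]}}

```text
time_s: 43.28
ee_pos: [397.5, 267.3, 94.1]
tool_rot: [[-0.963, -0.268, -0.001], [-0.268, 0.963, -0.001], [0.001, -0.0, -1.0]]
ft_force: [-0.2, 0.4, 0.6]
width: 61.3
grip_force: 0.0
```

Call:
{"fn": "drive_tool", "kwargs": {"rows": [[[0, 0, 2, 0, 0, 0, 0.72], [0, 0, 3, 0, 0, 0, 0.72], [0, 0, 4, 0, 0, 0, 0.72], [0, 0, 3, 0, 0, 0, 0.72], [3.23, -2.77, 0, 0, 0, 0, 0.8]]]}}

```text
time_s: 43.9
ee_pos: [430.2, 243.4, 217.8]
tool_rot: [[-0.962, -0.274, 0.005], [-0.274, 0.962, 0.004], [-0.006, 0.002, -1.0]]
ft_force: [0.0, -0.4, -1.1]
width: 68.1
grip_force: 0.0
```

Call:
{"fn": "drive_tool", "kwargs": {"rows": [[[3.23, -2.77, 0, 0, 0, 0, 0.8], [3.23, -2.77, 0, 0, 0, 0, 0.8], [3.23, -2.77, 0, 0, 0, 0, 0.8], [3.23, -2.77, 0, 0, 0, 0, 0.8], [3.23, -2.77, 0, 0, 0, 0, 0.8]]]}}

```text
time_s: 44.52
ee_pos: [592.6, 100.4, 214.6]
tool_rot: [[-0.963, -0.268, 0.0], [-0.268, 0.963, 0.0], [-0.0, 0.0, -1.0]]
ft_force: [0.4, 0.6, -0.2]
width: 68.4
grip_force: 0.0
```

Call:
{"fn": "drive_tool", "kwargs": {"rows": [[[3.23, -2.77, 0, 0, 0, 0, 0.8], [0, 0, -4, 0, 0, 0, 0.8], [0, 0, -4, 0, 0, 0, 0.8], [0, 0, 0, 0, 0, 0, 0.8], [0, 0, 0, 0, 0, 0, 0.8]]]}}

```text
time_s: 45.15
ee_pos: [624.8, 73.9, 135.8]
tool_rot: [[-0.963, -0.268, 0.002], [-0.268, 0.963, 0.0], [-0.002, -0.0, -1.0]]
ft_force: [0.3, 0.5, -0.0]
width: 68.4
grip_force: 0.0
```

Call:
{"fn": "drive_tool", "kwargs": {"rows": [[[0, 0, 0, 0, 0, 0, 0.8], [0, 0, 0, 0, 0, 0, 0.8]]]}}

```text
time_s: 45.4
ee_pos: [624.9, 73.8, 136.1]
tool_rot: [[-0.963, -0.268, 0.003], [-0.268, 0.963, 0.0], [-0.003, -0.0, -1.0]]
ft_force: [0.7, -0.2, -0.2]
width: 68.0
grip_force: 0.0
```

```bash
python3 - <<'E'
from fit import *
from rig import telemetry as t
imgs={n:vision.read_camera(n) for n in C}; s=t.get_state();print(s["ee_pos"],s["ft_force"])
a=cv2.resize(imgs["scene"][150:410,260:600],(523,400),interpolation=2);b=cv2.resize(imgs["top"][225:395,140:250],(260,400),interpolation=2)
cv2.imwrite("pics/s10.png",np.hstack([a,b]))
E
```

```text
[624.47304831  73.6513308  135.36042265] [-0.49406524  0.48063766 -0.24573308]
```

View pics/s10.png

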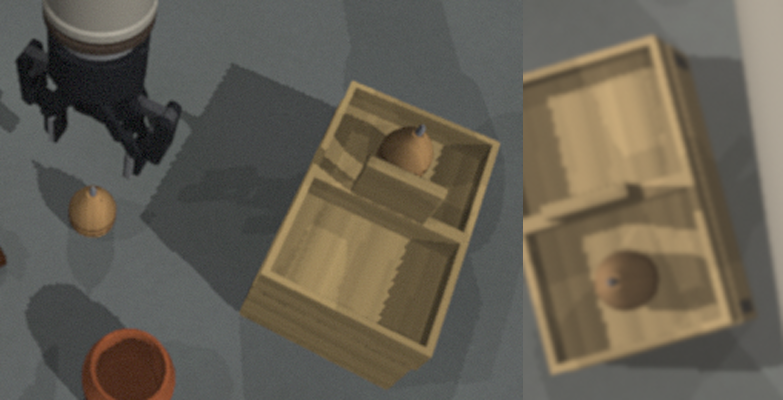

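Top 1 stands tip-up in the near bay, and the tray is still flush. Picking the second top.

Call:
{"fn": "drive_tool", "kwargs": {"rows": [[[0, 0, -2.5, 0, 0, 0, 0.8], [0, 0, -3, 0, 0, 0, 0.8], [0, 0, -3, 0, 0, 0, 0.8], [0, 0, -2.5, 0, 0, 0, 0.8], [0, 0, -1.2, 0, 0, 0, 0.8]]]}}

```text
time_s: 46.12
ee_pos: [623.1, 73.4, 11.0]
tool_rot: [[-0.963, -0.268, -0.002], [-0.268, 0.963, -0.0], [0.002, 0.0, -1.0]]
ft_force: [0.7, -0.0, 0.9]
width: 68.2
grip_force: 0.0
```

Call:
{"fn": "drive_tool", "kwargs": {"rows": [[[0, 0, 0, 0, 0, 0, 0.8], [0, 0, 0, 0, 0, 0, 0.65], [0, 0, 0, 0, 0, 0, 0.45], [0, 0, 0, 0, 0, 0, 0.45], [0, 0, 0, 0, 0, 0, 0.45]]]}}

```text
time_s: 46.75
ee_pos: [625.2, 73.8, 13.9]
tool_rot: [[-0.963, -0.268, 0.003], [-0.268, 0.963, 0.0], [-0.003, -0.0, -1.0]]
ft_force: [-0.7, -0.1, 6.3]
width: 46.6
grip_force: 31.4
```

Call:
{"fn": "drive_tool", "kwargs": {"rows": [[[0, 0, 2, 0, 0, 0, 0.45], [0, 0, 3, 0, 0, 0, 0.45], [0, 0, 4, 0, 0, 0, 0.45], [0, 0, 4, 0, 0, 0, 0.45], [0, 0, 4, 0, 0, 0, 0.45]]]}}

```text
time_s: 47.38
ee_pos: [623.7, 73.5, 184.9]
tool_rot: [[-0.963, -0.268, 0.001], [-0.268, 0.963, 0.0], [-0.001, -0.0, -1.0]]
ft_force: [0.2, 0.2, -0.8]
width: 47.2
grip_force: 31.1
```

Call:
{"fn": "drive_tool", "kwargs": {"rows": [[[0, 0, 2, 0, 0, 0, 0.45], [0, 0, 0, 0, 0, 0, 0.45], [0, 0, 0, 0, 0, 0, 0.45]]]}}

```text
time_s: 47.75
ee_pos: [622.8, 73.3, 200.7]
tool_rot: [[-0.963, -0.268, -0.003], [-0.268, 0.963, -0.0], [0.003, 0.0, -1.0]]
ft_force: [0.0, 0.3, -0.8]
width: 46.7
grip_force: 31.1
```

Call:
{"fn": "drive_tool", "kwargs": {"rows": [[[-1.77, 3.79, 0, 0, 0, 0, 0.45], [-1.77, 3.79, 0, 0, 0, 0, 0.45], [-1.77, 3.79, 0, 0, 0, 0, 0.45], [-1.77, 3.79, 0, 0, 0, 0, 0.45], [-1.77, 3.79, 0, 0, 0, 0, 0.45]]]}}

```text
time_s: 48.38
ee_pos: [533.6, 263.6, 200.0]
tool_rot: [[-0.963, -0.268, -0.004], [-0.268, 0.963, -0.002], [0.004, -0.001, -1.0]]
ft_force: [0.6, -0.2, -0.3]
width: 47.0
grip_force: 31.1
```

Call:
{"fn": "drive_tool", "kwargs": {"rows": [[[-1.77, 3.79, 0, 0, 0, 0, 0.45], [0, 0, 0, 0, 0, 0, 0.45], [0, 0, 0, 0, 0, 0, 0.45], [0, 0, 0, 0, 0, 0, 0.45], [0, 0, 0, 0, 0, 0, 0.45]]]}}

```text
time_s: 49.0
ee_pos: [518.4, 299.6, 201.9]
tool_rot: [[-0.964, -0.266, -0.0], [-0.266, 0.964, -0.001], [0.001, -0.001, -1.0]]
ft_force: [0.6, 1.0, 0.4]
width: 46.7
grip_force: 31.1
```

Call:
{"fn": "drive_tool", "kwargs": {"rows": [[[-0.05, 0, -2, 0, 0, 0, 0.45], [0, 0, -3, 0, 0, 0, 0.45], [0, 0, -3, 0, 0, 0, 0.45], [0, 0, -1.8, 0, 0, 0, 0.45], [0, 0, -0.7, 0, 0, 0, 0.45]]]}}

```text
time_s: 49.62
ee_pos: [517.0, 300.4, 96.3]
tool_rot: [[-0.964, -0.268, -0.001], [-0.268, 0.964, -0.001], [0.001, -0.0, -1.0]]
ft_force: [0.7, 0.1, -1.1]
width: 47.2
grip_force: 31.1
```

Call:
{"fn": "drive_tool", "kwargs": {"rows": [[[0, 0, 0, 0, 0, 0, 0.45], [0, 0, 0, 0, 0, 0, 0.45], [0, 0, 0, 0, 0, 0, 0.45]]]}}

```text
time_s: 50.0
ee_pos: [517.8, 301.4, 98.3]
tool_rot: [[-0.963, -0.268, 0.001], [-0.268, 0.963, 0.001], [-0.002, 0.0, -1.0]]
ft_force: [-0.3, 0.2, 0.0]
width: 47.0
grip_force: 31.1
```

Call:
{"fn": "drive_tool", "kwargs": {"rows": [[[0, 0, -0.1, 0, 0, 0, 0.45], [0, 0, -0.1, 0, 0, 0, 0.45], [0, 0, 0, 0, 0, 0, 0.45]]]}}

```text
time_s: 50.38
ee_pos: [517.1, 300.9, 95.2]
tool_rot: [[-0.963, -0.268, -0.0], [-0.268, 0.963, -0.0], [0.0, -0.0, -1.0]]
ft_force: [-0.7, -1.0, -1.2]
width: 47.3
grip_force: 31.1
```

Contact should come at about 89.5.

Call:
{"fn": "drive_tool", "kwargs": {"rows": [[[0, 0, -0.15, 0, 0, 0, 0.45], [0, 0, -0.15, 0, 0, 0, 0.45], [0, 0, -0.1, 0, 0, 0, 0.45], [0, 0, -0.05, 0, 0, 0, 0.45], [0, 0, 0, 0, 0, 0, 0.45]]]}}

```text
time_s: 51.0
ee_pos: [517.2, 301.0, 90.8]
tool_rot: [[-0.963, -0.268, -0.0], [-0.268, 0.963, -0.0], [0.0, -0.0, -1.0]]
ft_force: [-0.5, 0.3, -1.3]
width: 47.0
grip_force: 31.1
```

Call:
{"fn": "drive_tool", "kwargs": {"rows": [[[0, 0, -0.05, 0, 0, 0, 0.45], [0, 0, 0, 0, 0, 0, 0.45]]]}}

```text
time_s: 51.25
ee_pos: [517.2, 301.0, 90.3]
tool_rot: [[-0.963, -0.268, -0.0], [-0.268, 0.963, -0.0], [0.0, 0.0, -1.0]]
ft_force: [-0.6, -0.2, -0.2]
width: 47.0
grip_force: 31.1
```

Call:
{"fn": "drive_tool", "kwargs": {"rows": [[[0, 0, -0.05, 0, 0, 0, 0.45], [0, 0, 0, 0, 0, 0, 0.45]]]}}

```text
time_s: 51.5
ee_pos: [517.3, 301.0, 89.9]
tool_rot: [[-0.963, -0.268, 0.0], [-0.268, 0.963, 0.0], [-0.0, 0.0, -1.0]]
ft_force: [0.0, 0.5, 1.1]
width: 47.1
grip_force: 31.2
```

Call:
{"fn": "drive_tool", "kwargs": {"rows": [[[0, 0, -0.05, 0, 0, 0, 0.45], [0, 0, 0, 0, 0, 0, 0.45]]]}}

```text
time_s: 51.75
ee_pos: [517.3, 301.1, 89.9]
tool_rot: [[-0.963, -0.268, 0.0], [-0.268, 0.963, -0.0], [-0.0, -0.0, -1.0]]
ft_force: [-1.8, -0.5, 5.5]
width: 46.9
grip_force: 31.6
```

Contact. I'll release, retreat up and away, then check.

Call:
{"fn": "drive_tool", "kwargs": {"rows": [[[0, 0, 0.05, 0, 0, 0, 0.5], [0, 0, 0, 0, 0, 0, 0.6], [0, 0, 0, 0, 0, 0, 0.72], [0, 0, 0, 0, 0, 0, 0.72], [0, 0, 0.5, 0, 0, 0, 0.72]]]}}

```text
time_s: 52.38
ee_pos: [516.9, 300.8, 94.5]
tool_rot: [[-0.963, -0.268, -0.001], [-0.268, 0.963, -0.0], [0.001, -0.0, -1.0]]
ft_force: [-0.0, -0.3, -0.2]
width: 61.7
grip_force: 0.0
```

Call:
{"fn": "drive_tool", "kwargs": {"rows": [[[0, 0, 2, 0, 0, 0, 0.72], [0, 0, 4, 0, 0, 0, 0.72], [0, 0, 5, 0, 0, 0, 0.72], [0, 0, 4, 0, 0, 0, 0.72], [-0.5, -5, 0, 0, 0, 0, 0.72]]]}}

```text
time_s: 53.0
ee_pos: [513.9, 256.7, 251.0]
tool_rot: [[-0.961, -0.275, 0.009], [-0.275, 0.961, 0.007], [-0.011, 0.005, -1.0]]
ft_force: [1.0, -0.5, -0.7]
width: 61.1
grip_force: 0.0
```

Call:
{"fn": "drive_tool", "kwargs": {"rows": [[[-0.5, -5, 0, 0, 0, 0, 0.72], [-0.5, -5, 0, 0, 0, 0, 0.72], [-0.5, -5, 0, 0, 0, 0, 0.72], [-0.5, -5, 0, 0, 0, 0, 0.72], [-0.5, -5, 0, 0, 0, 0, 0.72]]]}}

```text
time_s: 53.62
ee_pos: [487.4, -0.4, 246.7]
tool_rot: [[-0.963, -0.268, 0.003], [-0.268, 0.963, 0.0], [-0.003, -0.001, -1.0]]
ft_force: [0.7, 0.8, 0.5]
width: 61.6
grip_force: 0.0
```

Call:
{"fn": "drive_tool", "kwargs": {"rows": [[[-0.5, -5, 0, 0, 0, 0, 0.72], [-0.5, -5, 0, 0, 0, 0, 0.72], [0, 0, 0, 0, 0, 0, 0.72], [0, 0, 0, 0, 0, 0, 0.72], [0, 0, 0, 0, 0, 0, 0.72]]]}}

```text
time_s: 54.25
ee_pos: [477.7, -97.3, 245.4]
tool_rot: [[-0.963, -0.271, 0.001], [-0.271, 0.963, 0.0], [-0.001, 0.0, -1.0]]
ft_force: [-0.4, 0.0, -0.1]
width: 61.4
grip_force: 0.0
```

```bash
python3 - <<'E'
from fit import *
from rig import telemetry as t
imgs={n:vision.read_camera(n) for n in C}; s=t.get_state();print(s["ee_pos"],s["ft_force"],s["time_s"])
a=cv2.resize(imgs["scene"][150:450,190:600],(520,380),interpolation=2);b=cv2.resize(imgs["top"][155:395,110:280],(269,380),interpolation=2)
cv2.imwrite("pics/s11.png",np.hstack([a,b]))
E
```

```text
[477.53648793 -97.57511212 245.05778934] [0.35208522 0.35140129 0.12522465] 54.35
```

View pics/s11.png

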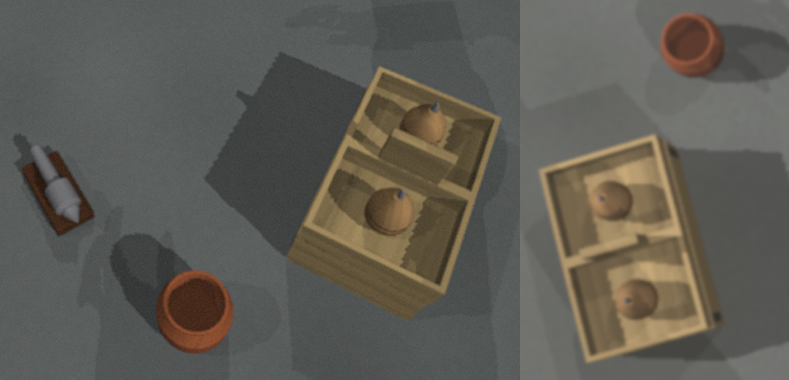

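Both tops stand tip-up, one on each side of the handle. The carry tray is flush on the lower tray, the jar and live centre are where they were, and the ruler (out of frame) was never near the arm's path. Handing in.

```bash
python3 -c "
from rig import order
print(order.hand_in())"
```

```text
the job is handed in; nothing more can be done
None
```

The job is handed in at about 54 s of the 131 s limit: both blanks stand in the lower tray, the carry tray is fully home on top, and both tops are tip-up, one on each side of the handle; one light touch on the handle (about 6.5 N) was corrected along the way.

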